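# Hang two headband frames on the dressing rail

## Robot

A 7-joint arm with a two-finger parallel gripper is mounted at the origin on the work surface; the furniture and walls round the work are solid. World frame = base frame: x ahead of the robot, y to its left, z up, the work surface at z = 0. Lengths are in m, angles in degrees, forces in N, time in s.
With the tool pointing down it reaches from about 0.425 to 0.875 m from the base axis. Payload 4.7 kg.
Tool frame: the origin (TCP) lies on the centre line of the jaws, within the pads' length; the fingertips stand 11 mm ahead of it and the grasp point (between the pads) lies 8 mm behind it; z points along the fingers, y is the direction in which the jaws open and shut (so a half turn about z gives the same grasp; the last joint's range is limited). The gripper opens to 87 mm and grips with 3 to 60 N. Pads are 19 mm wide; open, the fingers measure 117 mm over their backs; the gripper's body (75 mm by 190 mm) begins 51 mm behind the grasp point.
Start: joints at [-71.958, 18.392, -4.016, 83.108, 1.295, 78.541, -3.26], TCP at [0.193, 0.621, 0.234] pointing down, gripper open.
Joint ranges: [-163.93, 163.93], [-17.29, 119.83], [-79.2, 71.16], [3.27, 140.29], [-89.18, 269.18], [5.43, 117.66], [-154.24, 154.24]. Speed limits (degrees/s): [147.25, 147.25, 180, 180, 180, 180, 180].

## Interface

Orientations are given as [roll, pitch, yaw] about the fixed x, y, z axes, in that order (R = Rz(yaw) Ry(pitch) Rx(roll)).
In Python, from cell import env gives the robot as it stands.
- The arm moves only by the tool servo_tool, never from a script. Its argument "moves" is text: rows parted by semicolons, each of 7 numbers parted by spaces: the shift along the tool's x, y, z as a fraction of full scale, then the turn, a rotation vector about the tool's x, y, z as a fraction of full scale, then the gripper's target within -1 to 1 (shut at 1, half-way at 0, fully open at -1). A call has 1 to 20 rows; each row shifts and turns the pose as measured when the row begins, along the tool's axes as they then stand; what a row does not reach is not made up. Full scale, the value 1, is 1000 mm for a shift and 0.5 rad for a turn. A row lasts 1/12 s, in which the tool goes at most 41.7 mm and 7.16 degrees, less where a joint would pass 70% of its speed; a pose out of reach is approached as far as the arm can. A call with a number of a shift or a turn outside -1 to 1 is refused whole. A call with a gripper value outside its range is refused whole. The fingers move at their own pace and stop on an object; "squeeze" is the grip in N (left out, the last holds). Time passes only in rows, so rows that do not move let the fingers close. It gives the time, the measured TCP pose, the force and the opening at its end, in the units of the state.
- env.get_obs(): the state, without advancing time (a new reading comes with each control period).
- env.read_camera(name): name is "scene" or "top" or "wrist"; returns a dict with "img" (420x560x3 uint8, red, green, blue), "range_z" (420x560 float32, m along the optical axis (not along the pixel's ray), 0 where there is no reading), "mtx" (3x3 intrinsics, pixels), "T" (4x4, takes a point from camera to world coordinates); the wrist camera has in their place "hand_eye" (4x4, takes a point from camera to tool coordinates, whose origin is the TCP and whose axes are the flange's). Camera axes: x right, y up, looking along -z (the intrinsics and any distortion apply to the point x, -y, -z); pixel columns grow to the right and rows downward; lengths in m; the calibration is good to about 2 mm. A picture is of the moment at which its call begins: read the wrist's pose just before it.
- env.sign_off(): hands the job in, once; it reports no verdict.
The state is a dict: "time_s": time; "qpos": joint angles; "joint_velocities": joint speeds; "effort": joint torques, N m; "tool_pos": TCP position; "tool_rot": TCP orientation; "force": force on the tool from outside, world axes, zero at the start; "wrist_torque": the same for the moment, N m; "grip_width": finger opening in m.
Only numpy, scipy, OpenCV 4.12 (cv2) and the standard library are available. Lean on these libraries where they do the work, as an engineer would, in place of code of your own. Each camera call takes 0.05 s, during which the arm holds its last target.

## Task

Take the two headband frames off the leaning stand and hang them over the steel bar of the rail, ready to be dressed with flowers: the wide frame in the bay nearer the robot and the narrow frame in the bay farther away. Each should hang straight down and freely with its legs on either side of the bar and its crown resting on the bar between the two wooden collars of its bay; leave the other things on the table where they are.

Things in the scene. Friction and masses are not known exactly. Their poses are not given: they have to be found in the camera images.
- wide_frame: Wider headband frame, white plastic strip 24 x 5 mm bent to an upside-down U: 120 mm wide inside, 130 outside; 0.06-0.13 kg. Origin: underside of the crown, its mid (rests on the bar). z: out of the crown, legs end at z -90; y: leg to leg; x: across the strip. Starts on the stand, left or right half, z leaning 35 deg toward the robot.
- narrow_frame: Narrower headband frame, white plastic strip 24 x 5 mm bent to an upside-down U: 84 mm wide inside, 94 outside; 0.06-0.13 kg. Origin: underside of the crown, its mid (rests on the bar). z: out of the crown, legs end at z -90; y: leg to leg; x: across the strip. Starts on the stand, left or right half, z leaning 35 deg toward the robot.
- wide_block (a point): Centre of the cork block on the wide frame's crown, the place to grip: 30 mm along y, 24 along x, 40 along z, 25 mm above the frame's origin (block from z +5 to +45); axes as the frame's. Grip across the 30 mm, approaching along the frame's -z, fingertips not past the crown.
- narrow_block (a point): Centre of the cork block on the narrow frame's crown, the place to grip: 30 mm along y, 24 along x, 40 along z, 25 mm above the frame's origin (block from z +5 to +45); axes as the frame's. Grip across the 30 mm, approaching along the frame's -z, fingertips not past the crown.
- lean_stand: Fixed wooden stand, 170 x 360 x 270 mm (x, y, z). Origin on the table; z up, +x away from the robot. Its board faces away from the robot, 35 deg off vertical: up the board is (-0.574, 0, 0.819). The frames lie on it, crowns past its upper end, leg tips on a lip 20 mm deep, centred near y = +80 and -80. Posts at y = +-169, x = 36 mm.
- header (a point): Middle of the lower edge of the stand's upright header board, on its robot-side face, 20 mm ahead of the stand's origin, 185 mm up; the board spans the stand's width and rises 85 mm. It bars an upright gripper: grip and withdraw leaning about 35 deg, along the frame's own z. Once 150 mm out, the frame is clear of the stand.
- rail: Fixed rail: smooth steel bar 14 mm thick along own x (away from the robot), axis 125 mm up, between posts at x = +-115 mm no higher than 128 mm, on a wooden base 260 x 100 x 12 mm. Wooden collars, 24 mm across and 8 wide, at x = -70, 0, +70 mm bound two bays 62 mm long. Origin on the table under the middle collar; z up.
- bay_near (a point): Top of the bar (132 mm above the table) at the middle of the bay nearer the robot; axes as the rail's.
- bay_far (a point): Top of the bar (132 mm above the table) at the middle of the bay farther from the robot; axes as the rail's.
- duck: Bystander: small yellow bath duck, loose on the table, origin under its centre. Leave it where it is.
- stem_tape: Bystander: green roll of stem tape, loose on the table, origin under its centre. Leave it where it is.
- pot_small: Bystander: smallest clay pot, 49 mm wide, loose on the table, origin under its centre. Leave it where it is.

How it is judged:
By the outcome, as a careful person would: the job done as asked, in the order asked, and still so for the second after the job is handed in, with the robot touching nothing.
It also fails if it takes over 64 s, if anything falls off the work surface, if the arm or the gripper's body presses on something with over 40 N, if the wrist force passes 120 N, or if a joint passes its speed limit or range.

## Working session

There is one attempt and no reset: what is moved stays moved. The work goes in short steps, Python scripts to look and compute and a tool call to move; the robot and the scene stay as the last step left them, time stands still between calls to the robot, and variables do not carry over. Pictures are saved under pics/ and viewed, and the job is handed in when it is done.

Besides the shell and the picture viewer there is one more tool, called after ">>>" by a JSON object that holds its "op" and its "data", one argument or row to a line. servo_tool: Moves the arm, as the interface text tells. Its arguments: {"type":"object","properties":{"moves":{"type":"string"},"squeeze":{"type":"number"}},"required":["moves"]}

```bash
ls; mkdir -p pics; python3 - <<'E'
from cell import env
import cv2,numpy as np
o=env.get_obs()
for k,v in o.items(): print(k,np.round(v,4) )
for n in ["scene","top","wrist"]:
    c=env.read_camera(n); cv2.imwrite(f"pics/{n}0.png",c["img"][:,:,::-1]); np.savez(f"{n}0.npz",**c)
    print(n,[k for k in c], c["mtx"].tolist()); print(np.round(c.get("T",c.get("hand_eye")),4).tolist())
E
```

```text
pics
time_s 0.0
qpos [-71.9582  18.4394  -4.0149  83.1742   1.2943  78.5409  -3.2591]
joint_velocities [ 0.0203 -0.0384 -0.0466 -0.0223 -0.0277  0.0249 -0.0561]
effort [ 3.00000e-04 -4.91282e+01 -4.03900e-01 -3.12533e+01 -6.41000e-02
  4.36000e-02  2.00000e-04]
tool_pos [0.1925 0.6203 0.2325]
tool_rot [-1.798908e+02  5.300000e-03  1.627681e+02]
force [-0.1928 -0.3693 -0.5242]
wrist_torque [-0.032  -0.0319 -0.0236]
grip_width 0.087
scene ['img', 'range_z', 'mtx', 'T'] [[383.98588302094237, 0.0, 280.47723443161294], [0.0, 383.98588302094237, 211.98965132055133], [0.0, 0.0, 1.0]]
[[0.9059, 0.2352, -0.3522, 0.144], [-0.423, 0.4637, -0.7785, -0.7426], [-0.0198, 0.8542, 0.5196, 0.639], [0.0, 0.0, 0.0, 1.0]]
top ['img', 'range_z', 'mtx', 'T'] [[537.0915444617069, 0.0, 281.1787248460881], [0.0, 537.0915444617069, 205.23569008425034], [0.0, 0.0, 1.0]]
[[0.0217, 0.9974, -0.0691, 0.3992], [-0.9996, 0.0229, 0.0161, -0.0144], [0.0177, 0.0687, 0.9975, 1.3187], [0.0, 0.0, 0.0, 1.0]]
wrist ['img', 'range_z', 'mtx', 'hand_eye'] [[372.941586958857, 0.0, 281.75056483376665], [0.0, 372.941586958857, 202.66851736794385], [0.0, 0.0, 1.0]]
[[0.0009, 0.9647, 0.2633, 0.0723], [1.0, -0.0012, 0.0011, 0.0001], [0.0014, 0.2633, -0.9647, -0.1516], [0.0, 0.0, 0.0, 1.0]]
```

View pics/scene0.png

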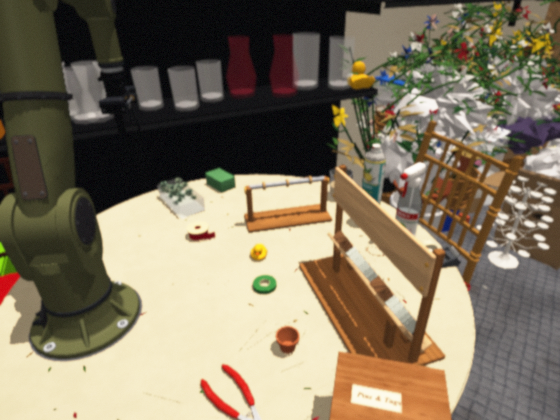

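View pics/top0.png

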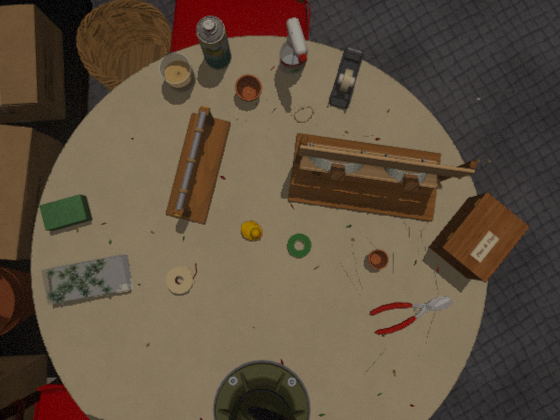

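View pics/wrist0.png

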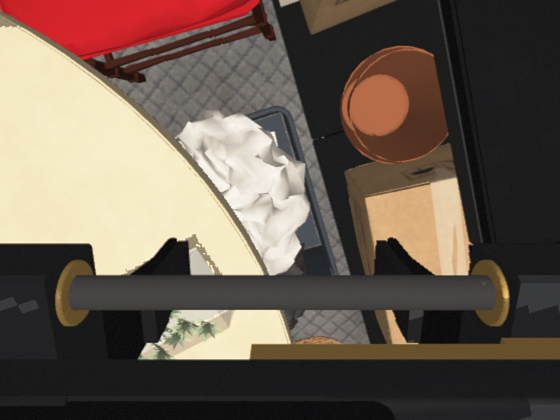

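```bash
cat > h.py <<'E'
import numpy as np,cv2
from scipy.spatial.transform import Rotation as R
def load(n): return dict(np.load(f"{n}.npz"))
def cloud(c,T=None):
    T=c["T"] if T is None else T
    z=c["range_z"]; v,u=np.mgrid[0:z.shape[0],0:z.shape[1]]
    K=c["mtx"]; X=(u-K[0,2])/K[0,0]*z; Y=-(v-K[1,2])/K[1,1]*z
    P=np.stack([X,Y,-z],-1)@T[:3,:3].T+T[:3,3]; P[z==0]=np.nan
    return P
def proj(c,p,T=None):
    T=c["T"] if T is None else T
    q=(np.atleast_2d(p)-T[:3,3])@T[:3,:3]; K=c["mtx"]
    return np.c_[K[0,0]*q[:,0]/-q[:,2]+K[0,2], K[1,1]*-q[:,1]/-q[:,2]+K[1,2]]
def crop(c,u0,v0,w,h,s,name):
    i=c["img"][v0:v0+h,u0:u0+w,::-1]; cv2.imwrite(name,cv2.convertScaleAbs(cv2.resize(i,None,fx=s,fy=s,interpolation=cv2.INTER_CUBIC),alpha=1.5))
E
python3 - <<'E'
from h import *
t=load("top0"); s=load("scene0")
crop(t,280,125,200,100,4,"pics/c1.png"); crop(t,160,100,80,130,4.5,"pics/c2.png"); crop(s,290,160,160,210,2.8,"pics/c3.png"); crop(s,235,165,110,70,7,"pics/c4.png")
E
```

```text
(no output)
```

View pics/c1.png

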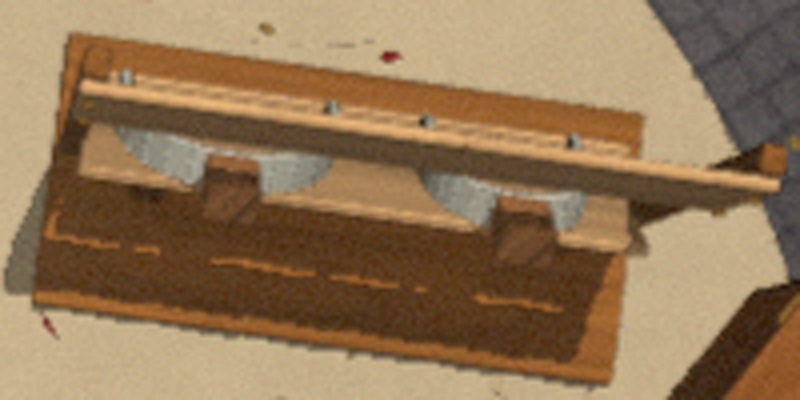

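View pics/c2.png

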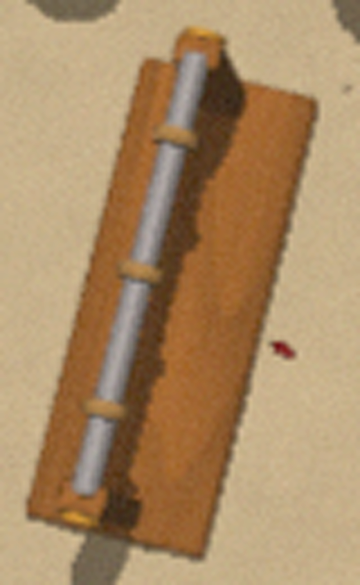

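View pics/c3.png

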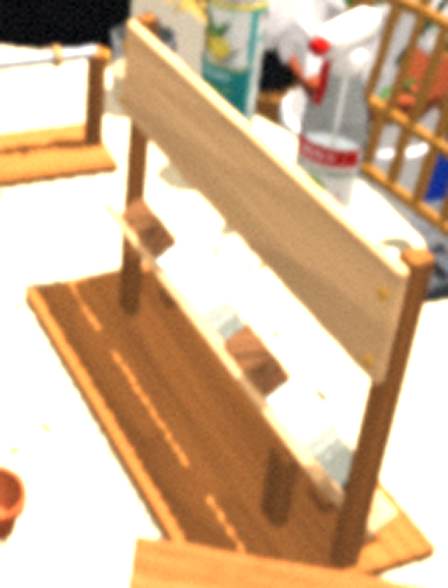

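View pics/c4.png

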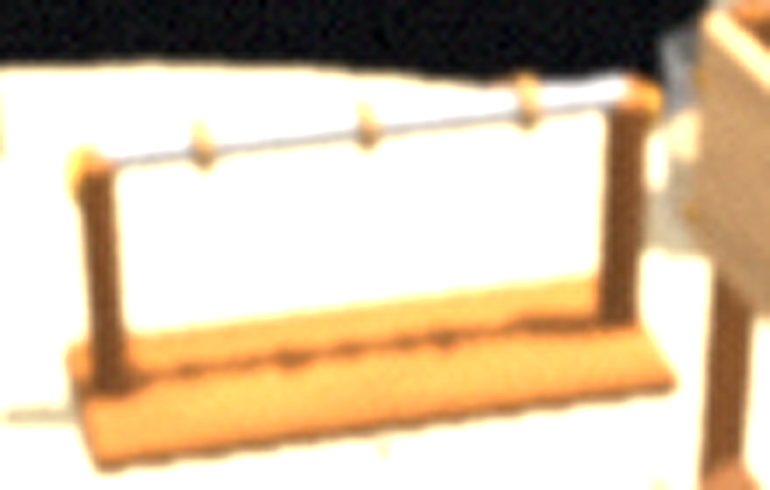

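```bash
python3 - <<'E'
from h import *
np.set_printoptions(precision=4,suppress=True)
t=load("top0"); s=load("scene0"); P=cloud(t); Q=cloud(s)
def ray(c,u,v,z):
    K=c["mtx"];d=c["T"][:3,:3]@np.array([(u-K[0,2])/K[0,0],-(v-K[1,2])/K[1,1],-1]);o=c["T"][:3,3]
    return o+d*(z-o[2])/d[2]
print("collars top")
A=[ray(t,160+a/4.5,100+b/4.5,.125) for a,b in ((105,409),(140,270),(176,135))]
print(np.array(A)); d=A[2]-A[0]; print(np.hypot(*d[:2]),np.degrees(np.arctan2(d[1],d[0])))
# scene collars
B=[ray(s,235+a/7,165+b/7,.125) for a,b in ((203,150),(367,129),(526,102))]
print("scene",np.array(B)); d=B[2]-B[0]; print(np.hypot(*d[:2]),np.degrees(np.arctan2(d[1],d[0])))
# depth of bar pixels, base height
for v in (120,145,175,200): 
    u0=int(round(191.1+(v-160)*-0.26)); print(v,P[v,u0-2:u0+3].reshape(-1,3))
# depth check table
print("table",np.nanmedian(P[240:260,200:230,2]),np.nanmedian(Q[350:360,200:215,2]))
# stand base corners from top z=~?
print("stand base height",P[205,300],P[214,420],P[135,330])
# blocks
for n,(u,v) in {"L":(280+232/4,125+163/4),"L2":(280+232/4,125+190/4),"R":(280+525/4,125+205/4),"R2":(280+525/4,125+235/4)}.items(): print(n,u,v,P[int(v)-2:int(v)+3,int(u)].reshape(-1,3))
for n,(u,v) in {"L":(290+147/2.8,160+228/2.8),"R":(290+253/2.8,160+358/2.8)}.items(): print(n,u,v,Q[int(v)-3:int(v)+4,int(u)])
E
```

```text
collars top
[[0.5088 0.1846 0.125 ]
 [0.5785 0.1697 0.125 ]
 [0.6467 0.1541 0.125 ]]
0.14129900167899956 -12.504444567840745
scene [[0.51   0.1783 0.125 ]
 [0.5787 0.1643 0.125 ]
 [0.65   0.156  0.125 ]]
0.1416903694271925 -9.052933731578694
120 [[0.6673 0.1514 0.1348]
 [0.6684 0.1498 0.1304]
 [0.6683 0.1475 0.131 ]
 [0.6688 0.1455 0.1289]
 [0.669  0.1434 0.1284]]
145 [[0.6109 0.1653 0.1337]
 [0.6115 0.1635 0.1305]
 [0.6118 0.1615 0.1292]
 [0.6117 0.1592 0.1297]
 [0.6114 0.1567 0.1321]]
175 [[0.5436 0.1811 0.1316]
 [0.5439 0.1792 0.1295]
 [0.544  0.177  0.1296]
 [0.5442 0.175  0.128 ]
 [0.5439 0.1722 0.1316]]
200 [[0.4878 0.1925 0.1308]
 [0.488  0.1907 0.1288]
 [0.4877 0.1877 0.1331]
 [0.4881 0.1862 0.129 ]
 [0.4882 0.1841 0.1283]]
table -1.3206571930823863e-05 0.0016149996073597794
stand base height [ 0.4917 -0.0818  0.005 ] [ 0.4759 -0.3755  0.013 ] [ 0.6689 -0.1537 -0.0028]
L 338.0 165.75 [[ 0.5796 -0.1591  0.1258]
 [ 0.577  -0.1589  0.1278]
 [ 0.5741 -0.1584  0.1324]
 [ 0.5719 -0.1584  0.132 ]
 [ 0.5687 -0.1577  0.1385]]
L2 338.0 172.5 [[ 0.561  -0.1569  0.146 ]
 [ 0.5572 -0.1555  0.1574]
 [ 0.5561 -0.1565  0.1498]
 [ 0.5528 -0.1555  0.158 ]
 [ 0.5513 -0.1562  0.1523]]
R 411.25 176.25 [[ 0.5593 -0.3247  0.1217]
 [ 0.5562 -0.3231  0.1279]
 [ 0.5532 -0.3217  0.1335]
 [ 0.5511 -0.322   0.1323]
 [ 0.5476 -0.3194  0.1424]]
R2 411.25 183.75 [[ 0.54   -0.3174  0.1501]
 [ 0.5377 -0.3172  0.1509]
 [ 0.5354 -0.3172  0.1511]
 [ 0.5331 -0.3169  0.1521]
 [ 0.5312 -0.3177  0.1494]]
L 342.5 241.42857142857144 [[ 0.5493 -0.1706  0.1501]
 [ 0.5484 -0.1722  0.1487]
 [ 0.5471 -0.1744  0.1478]
 [ 0.5483 -0.173   0.1439]
 [ 0.5487 -0.1726  0.1408]
 [ 0.5488 -0.1728  0.1382]
 [ 0.5493 -0.1724  0.135 ]]
R 380.3571428571429 287.8571428571429 [[ 0.5313 -0.3275  0.1504]
 [ 0.5293 -0.33    0.1507]
 [ 0.5285 -0.3312  0.1495]
 [ 0.5288 -0.3313  0.1471]
 [ 0.5259 -0.3348  0.1487]
 [ 0.5265 -0.3345  0.1457]
 [ 0.5262 -0.3352  0.144 ]]
```

```bash
cat >> h.py <<'E'
def pose(o): return np.array(o["tool_pos"]),R.from_euler("xyz",o["tool_rot"],degrees=True)
def tool(zlean,yaw):
    # tool frame: x=-xf,y=yf,z=-zf ; frame leaning zlean deg to robot, yaw deg
    F=R.from_euler("z",yaw,degrees=True)*R.from_euler("y",-zlean,degrees=True)
    return F*R.from_euler("y",180,degrees=True)
def plan(p0,r0,p1,r1,grip=-1,step=.04,deg=6.5,n=None,pr=True):
    rv=(r0.inv()*r1).as_rotvec(); L=np.linalg.norm(p1-p0); A=np.degrees(np.linalg.norm(rv))
    n=n or max(1,int(np.ceil(max(L/step,A/deg))))
    out=[]
    for i in range(n):
        r=r0*R.from_rotvec(rv*i/n); d=r.inv().apply((p1-p0)/n)
        out.append(" ".join(f"{x:g}" for x in [*np.round(d,3),*np.round(rv/n/.5,3),grip]))
    if pr: print(n,f"L={L:.4f} A={A:.2f}"); print("; ".join(out))
    return out
E
python3 - <<'E'
from h import *
from cell import env
p,r=pose(env.get_obs())
print(tool(0,-12.5).as_euler("xyz",degrees=True),r.as_euler("xyz",degrees=True))
plan(p,r,np.array([.53,.18,.38]),tool(0,-12.5))
E
```

```text
[1.80000000e+02 2.54444375e-14 1.67500000e+02] [-1.79916637e+02  3.81240699e-03  1.62764577e+02]
15 L=0.5741 A=4.74
-0.03 -0.021 -0.01 -0 0 -0.011 -1; -0.03 -0.022 -0.01 -0 0 -0.011 -1; -0.03 -0.022 -0.01 -0 0 -0.011 -1; -0.03 -0.022 -0.01 -0 0 -0.011 -1; -0.03 -0.022 -0.01 -0 0 -0.011 -1; -0.03 -0.022 -0.01 -0 0 -0.011 -1; -0.029 -0.022 -0.01 -0 0 -0.011 -1; -0.029 -0.023 -0.01 -0 0 -0.011 -1; -0.029 -0.023 -0.01 -0 0 -0.011 -1; -0.029 -0.023 -0.01 -0 0 -0.011 -1; -0.029 -0.023 -0.01 -0 0 -0.011 -1; -0.029 -0.023 -0.01 -0 0 -0.011 -1; -0.029 -0.023 -0.01 -0 0 -0.011 -1; -0.029 -0.023 -0.01 -0 0 -0.011 -1; -0.028 -0.024 -0.01 -0 0 -0.011 -1
```

>>> {"op": "servo_tool", "data": {
  "moves": "-0.03 -0.021 -0.01 0 0 -0.011 -1; -0.03 -0.022 -0.01 0 0 -0.011 -1; -0.03 -0.022 -0.01 0 0 -0.011 -1; -0.03 -0.022 -0.01 0 0 -0.011 -1; -0.03 -0.022 -0.01 0 0 -0.011 -1; -0.03 -0.022 -0.01 0 0 -0.011 -1; -0.029 -0.022 -0.01 0 0 -0.011 -1; -0.029 -0.023 -0.01 0 0 -0.011 -1; -0.029 -0.023 -0.01 0 0 -0.011 -1; -0.029 -0.023 -0.01 0 0 -0.011 -1; -0.029 -0.023 -0.01 0 0 -0.011 -1; -0.029 -0.023 -0.01 0 0 -0.011 -1; -0.029 -0.023 -0.01 0 0 -0.011 -1; -0.029 -0.023 -0.01 0 0 -0.011 -1; -0.028 -0.024 -0.01 0 0 -0.011 -1; 0 0 0 0 0 0 -1"
}}

```text
time_s: 1.48
tool_pos: [0.5425, 0.1601, 0.3819]
tool_rot: [-179.3, -0.3, 168.3]
force: [-0.2, -1.2, -0.2]
grip_width: 0.0872
```

```bash
cat > snap.py <<'E'
import sys; from h import *; from cell import env
def snap(n):
    o=env.get_obs(); c=env.read_camera("wrist"); p,r=pose(o)
    M=np.eye(4); M[:3,:3]=r.as_matrix(); M[:3,3]=p
    c["T"]=M@c["hand_eye"]; np.savez(f"{n}.npz",**c); cv2.imwrite(f"pics/{n}.png",c["img"][:,:,::-1]); print(o["time_s"],p,o["tool_rot"],o["qpos"],o["force"],o["grip_width"]); return c
if __name__=="__main__": snap(sys.argv[1])
E
python3 snap.py w1
```

```text
1.4833 [0.54250583 0.16011009 0.38192821] [-179.25617132   -0.2595088   168.25847574] [-37.7633365    6.7229387   20.57153252  80.90012014  -1.83651109
  93.38878205  60.85156178] [-0.22771334 -1.15482148 -0.1513917 ] 0.08716612098721992
```

View pics/w1.png

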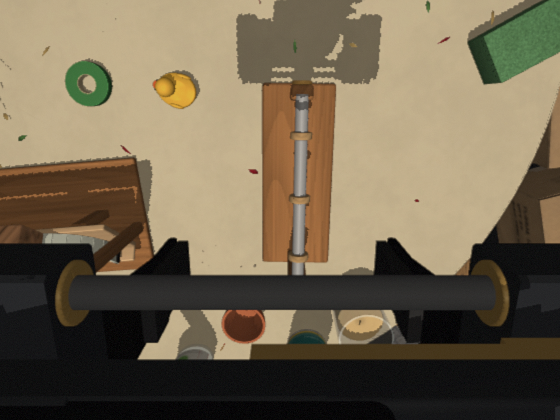

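```bash
python3 - <<'E'
from h import *
c=load("w1"); crop(c,250,75,100,200,3,"pics/w1c.png")
E
```

```text
(no output)
```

View pics/w1c.png

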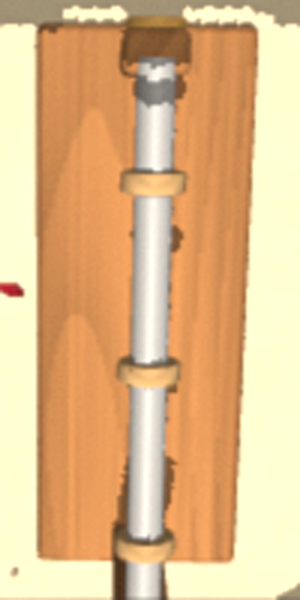

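```bash
cat >> h.py <<'E'
def ray(c,u,v,z):
    K=c["mtx"];d=c["T"][:3,:3]@np.array([(u-K[0,2])/K[0,0],-(v-K[1,2])/K[1,1],-1]);o=c["T"][:3,3]
    return o+d*(z-o[2])/d[2]
E
python3 - <<'E'
from h import *
np.set_printoptions(precision=4,suppress=True)
c=load("w1");t=load("top0")
A=np.array([ray(c,250+a/3-.33,75+b/3-.33,.13) for a,b in ((153.5,183),(148.5,372),(146,549))]); print(A,c["T"][:3,3])
print(np.linalg.norm(A[2]-A[0]),np.degrees(np.arctan2(*(A[2]-A[0])[1::-1])))
B=np.array([ray(c,250+a/3-.33,75+b/3-.33,.012) for a,b in ((37,25),(257,27),(232,560),(37,557))]); print(B, B.mean(0), np.degrees(np.arctan2(*(B[3]-B[0])[1::-1])), np.degrees(np.arctan2(*(B[2]-B[1])[1::-1])),np.linalg.norm(B[3]-B[0]),np.linalg.norm(B[1]-B[0]))
B=np.array([ray(t,160+a/4.5,100+b/4.5,.012) for a,b in ((140,55),(316,98),(203,557),(28,517))]); print(B, B.mean(0), np.degrees(np.arctan2(*(B[0]-B[3])[1::-1])), np.degrees(np.arctan2(*(B[1]-B[2])[1::-1])),np.linalg.norm(B[3]-B[0]),np.linalg.norm(B[1]-B[0]))
P=cloud(c)
# bar centreline from depth
m=(P[...,2]>.115)&(P[...,2]<.15)
m[:,:250]=0;m[:,350:]=0;m[:95]=0;m[265:]=0
q=P[m]; print(len(q),np.median(q[:,2])); 
u,s,vt=np.linalg.svd((q-q.mean(0))[:,:2],full_matrices=0); print(q.mean(0),np.degrees(np.arctan2(vt[0,1],vt[0,0])))
E
```

```text
[[0.5091 0.1842 0.13  ]
 [0.577  0.1692 0.13  ]
 [0.6465 0.1547 0.13  ]] [0.4728 0.1767 0.5338]
0.140561681787406 -12.114531724408257
[[0.441  0.1488 0.012 ]
 [0.4617 0.2443 0.012 ]
 [0.7116 0.1895 0.012 ]
 [0.6907 0.0935 0.012 ]] [0.5763 0.169  0.012 ] -12.470908848112533 -12.370758435261058 0.255723266177516 0.0977509275971272
[[0.7139 0.1911 0.012 ]
 [0.6926 0.0943 0.012 ]
 [0.4403 0.1481 0.012 ]
 [0.4597 0.2429 0.012 ]] [0.5766 0.1691 0.012 ] -11.522588626816066 -12.028050196480278 0.259424668541611 0.09907695328040214
2386 0.13141077137432045
[0.5559 0.1735 0.1313] -12.366527161527209
```

```bash
python3 - <<'E'
from h import *
from cell import env
p,r=pose(env.get_obs())
T=tool(35,-6.3); b=np.array([.556,-.157,.132]); g=b-T.as_matrix()[:,2]*.15; print(g)
plan(p,r,g,T,deg=4,step=.032)
E
```

```text
[ 0.47048311 -0.14755885  0.25487281]
11 L=0.3430 A=35.84
0 -0.029 0.012 -0.007 -0.112 -0.016 -1; 0.001 -0.029 0.012 -0.007 -0.112 -0.016 -1; 0.002 -0.029 0.011 -0.007 -0.112 -0.016 -1; 0.003 -0.029 0.011 -0.007 -0.112 -0.016 -1; 0.004 -0.029 0.011 -0.007 -0.112 -0.016 -1; 0.005 -0.029 0.011 -0.007 -0.112 -0.016 -1; 0.006 -0.029 0.01 -0.007 -0.112 -0.016 -1; 0.006 -0.029 0.01 -0.007 -0.112 -0.016 -1; 0.007 -0.029 0.009 -0.007 -0.112 -0.016 -1; 0.008 -0.029 0.009 -0.007 -0.112 -0.016 -1; 0.009 -0.029 0.008 -0.007 -0.112 -0.016 -1
```

>>> {"op": "servo_tool", "data": {
  "moves": "0 -0.029 0.012 -0.007 -0.112 -0.016 -1; 0.001 -0.029 0.012 -0.007 -0.112 -0.016 -1; 0.002 -0.029 0.011 -0.007 -0.112 -0.016 -1; 0.003 -0.029 0.011 -0.007 -0.112 -0.016 -1; 0.004 -0.029 0.011 -0.007 -0.112 -0.016 -1; 0.005 -0.029 0.011 -0.007 -0.112 -0.016 -1; 0.006 -0.029 0.01 -0.007 -0.112 -0.016 -1; 0.006 -0.029 0.01 -0.007 -0.112 -0.016 -1; 0.007 -0.029 0.009 -0.007 -0.112 -0.016 -1; 0.008 -0.029 0.009 -0.007 -0.112 -0.016 -1; 0.009 -0.029 0.008 -0.007 -0.112 -0.016 -1; 0 0 0 0 0 0 -1; 0 0 0 0 0 0 -1"
}}

```text
time_s: 2.62
tool_pos: [0.5122, -0.0706, 0.2675]
tool_rot: [179.3, 25.7, 174.0]
force: [0.2, 0.5, 0.4]
grip_width: 0.0869
```

```bash
python3 snap.py w2
```

```text
2.6167 [ 0.51219365 -0.07060934  0.26751473] [179.34800335  25.6707767  174.04537292] [ 15.80121098 -17.25470919  -8.65303386 119.09880855  -4.5988214
  52.36609222  93.1250398 ] [0.19227925 0.50648259 0.39689126] 0.08688020735896405
```

View pics/w2.png

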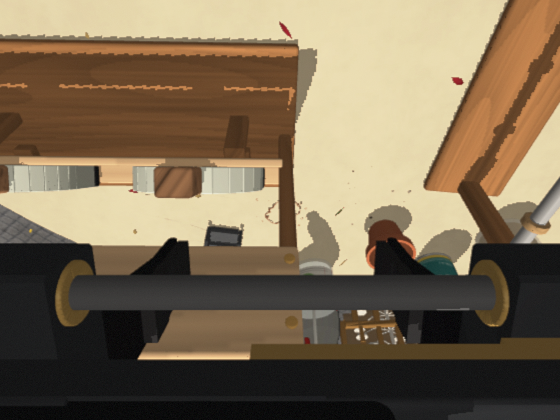

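```bash
cat > kin.py <<'E'
from h import *
from scipy.optimize import least_squares
import itertools
D=[([-71.9582,18.4394,-4.0149,83.1742,1.2943,78.5409,-3.2591],[.1925,.6203,.2325],[-179.89,.0053,162.768]),
([-37.7633365,6.7229387,20.57153252,80.90012014,-1.83651109,93.38878205,60.85156178],[0.54250583,0.16011009,0.38192821],[-179.25617132,-0.2595088,168.25847574]),
([15.80121098,-17.25470919,-8.65303386,119.09880855,-4.5988214,52.36609222,93.1250398],[0.51219365,-0.07060934,0.26751473],[179.34800335,25.6707767,174.04537292])]
def fk(q,s,pr,off7):
    h,L1,a,L2,b,c,L3=pr
    ry=lambda t:R.from_euler("y",t,degrees=True); rz=lambda t:R.from_euler("z",t,degrees=True)
    r=rz(s[0]*q[0]); p=np.array([0,0,h]); r=r*ry(q[1])*rz(s[1]*q[2]); p=p+r.apply([a,0,L1]); r=r*ry(q[3])*rz(s[2]*q[4]); p=p+r.apply([b,0,L2]); r=r*ry(q[5]); p=p+r.apply([c,0,0]); r=r*rz(s[3]*q[6]+off7); p=p+r.apply([0,0,L3]); return p,r
E
python3 - <<'E'
from kin import *
for s in itertools.product([-1],[1,-1],[1,-1],[1,-1]):
    best=None
    for off in (0,90,180,270):
        e=sum(np.degrees((fk(q,s,[0]*7,off)[1].inv()*R.from_euler("xyz",t,degrees=True)).magnitude()) for q,_,t in D)
        print(s,off,round(e,2)) if e<60 else 0
E
```

```text
(-1, -1, 1, -1) 90 15.46
(-1, -1, -1, -1) 90 0.0
```

```bash
python3 - <<'E'
from kin import *
S=(-1,-1,-1,-1)
f=lambda pr:np.concatenate([fk(q,S,pr,90)[0]-np.array(p) for q,p,_ in D]+[1e-4*(np.array(pr)-[.36,.4,0,.4,0,0,.3])])
s=least_squares(f,[.36,.4,0,.4,0,0,.3]); print(s.x.round(4),s.fun[:9].round(5))
E
```

```text
[-0.0241  0.2349  0.055   0.4933 -0.1816 -0.0019  0.0271] [-3.109e-02  7.170e-03  6.300e-04 -5.730e-03  1.960e-02 -5.500e-04
  6.800e-04  2.880e-03 -8.000e-05]
```

```bash
python3 - <<'E'
from h import *
from cell import env
p,r=pose(env.get_obs())
T=tool(35,-6.3); b=np.array([.556,-.157,.132]); g=b-T.as_matrix()[:,2]*.08; print(g)
plan(p,r,g,T,deg=4,step=.02)
E
```

```text
[ 0.51039099 -0.15196472  0.19753216]
6 L=0.1063 A=9.47
0.004 -0.013 0.011 0.004 -0.055 0.001 -1; 0.004 -0.013 0.011 0.004 -0.055 0.001 -1; 0.004 -0.013 0.011 0.004 -0.055 0.001 -1; 0.005 -0.013 0.011 0.004 -0.055 0.001 -1; 0.005 -0.013 0.01 0.004 -0.055 0.001 -1; 0.005 -0.013 0.01 0.004 -0.055 0.001 -1
```

>>> {"op": "servo_tool", "data": {
  "moves": "0 -0.02 0.015 0 0 0 -1; 0 -0.02 0.015 0 0 0 -1; 0 -0.02 0.015 0 0 0 -1; 0 0 0 0 0 0 -1"
}}

```text
time_s: 3.0
tool_pos: [0.5272, -0.1279, 0.2266]
tool_rot: [179.5, 25.8, 174.7]
force: [-0.4, 0.5, -0.4]
grip_width: 0.0874
```

```bash
cat > rec.py <<'E'
from cell import env; import json,numpy as np
o=env.get_obs(); open("rec.jsonl","a").write(json.dumps([list(map(float,o[k])) for k in("qpos","tool_pos","tool_rot")])+"\n"); print(np.round(o["qpos"],2),np.round(o["tool_pos"],4),np.round(o["tool_rot"],2),np.round(o["force"],1))
E
python3 rec.py
python3 - <<'E'
from h import *
from cell import env
p,r=pose(env.get_obs())
T=tool(35,-6.3); b=np.array([.556,-.157,.132]); g=b-T.as_matrix()[:,2]*.07; print(g)
plan(p,r,g,T,deg=4,step=.02)
E
```

```text
[ 16.3  -12.11  -2.43 120.06  -6.48  46.78 102.01] [ 0.5272 -0.1279  0.2266] [179.47  25.75 174.7 ] [-0.4  0.5 -0.4]
[ 0.51609212 -0.15259413  0.18934064]
3 L=0.0461 A=9.35
0.008 -0.009 0.01 0.012 -0.108 0.01 -1; 0.009 -0.009 0.009 0.012 -0.108 0.01 -1; 0.009 -0.009 0.009 0.012 -0.108 0.01 -1
```

>>> {"op": "servo_tool", "data": {
  "moves": "0.008 -0.009 0.01 0.012 -0.108 0.01 -1; 0.009 -0.009 0.009 0.012 -0.108 0.01 -1; 0.009 -0.009 0.009 0.012 -0.108 0.01 -1; 0 0 0 0 0 0 -1"
}}

```text
time_s: 3.33
tool_pos: [0.5188, -0.1461, 0.1895]
tool_rot: [179.8, 35.4, 174.2]
force: [-1.2, 0.2, -0.9]
grip_width: 0.0873
```

```bash
python3 rec.py; python3 snap.py w3
```

```text
[ 15.88 -16.     1.42 131.14 -12.79  30.67 110.67] [ 0.5188 -0.1461  0.1895] [179.81  35.41 174.23] [-1.2  0.2 -0.9]
3.3333 [ 0.51879302 -0.14608727  0.1894645 ] [179.80588699  35.40903311 174.22726196] [ 15.87595745 -15.99609759   1.42422994 131.13981541 -12.79485925
  30.67306341 110.67390041] [-1.20560569  0.23971962 -0.93827862] 0.08729385032061394
```

View pics/w3.png

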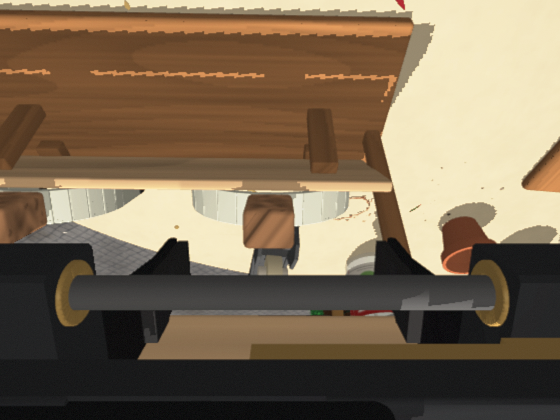

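```bash
python3 - <<'E'
from kin import *
import json
for l in open("rec.jsonl"): D.append(json.loads(l))
# linear: p = R0 o0 + ... 
ry=lambda t:R.from_euler("y",t,degrees=True).as_matrix(); rz=lambda t:R.from_euler("z",t,degrees=True).as_matrix()
A=[];b=[]
for q,p,t in D:
    r0=np.eye(3); r1=rz(-q[0]); r2=r1@ry(q[1]); r3=r2@rz(-q[2]); r4=r3@ry(q[3]); r5=r4@rz(-q[4]); r6=r5@ry(q[5]); r7=r6@rz(-q[6]+90)
    # params: h | r1:x,y | r3: x,y,z | r5:x,y,z | r6: x,y,z
    A.append(np.hstack([r0[:,2:],r1[:,:2],r3,r5,r6])); b.append(p)
A=np.vstack(A);b=np.hstack(b)
x,*_=np.linalg.lstsq(np.vstack([A,1e-4*np.eye(12)]),np.r_[b,1e-4*np.array([.36,0,0,0,0,.4,0,0,.4,0,0,.3])],rcond=None)
print(x.round(4),np.abs(A@x-b).max(),np.linalg.svd(A)[1].round(3))
E
python3 - <<'E'
from h import *
c=load("w3"); crop(c,230,180,90,80,8,"pics/w3c.png"); crop(c,0,180,90,80,8,"pics/w3d.png")
E
```

```text
[ 2.496e-01  0.000e+00 -1.560e-02 -1.000e-04 -1.030e-02  4.679e-01
  0.000e+00 -3.000e-04  5.131e-01 -1.000e-04 -3.000e-04  3.578e-01] 8.634199097468098e-06 [4.456 4.408 4.397 0.746 0.725 0.358 0.298 0.193 0.175 0.095 0.054 0.   ]
```

View pics/w3c.png

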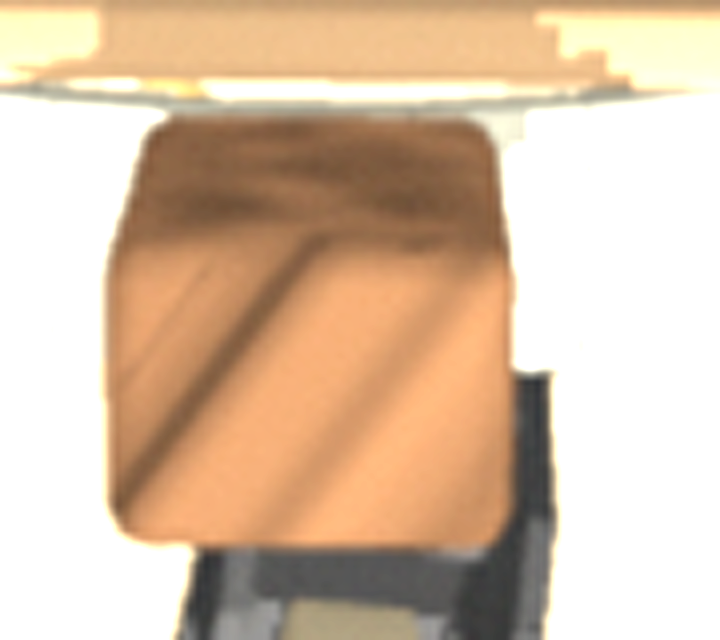

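```bash
python3 - <<'E'
from h import *
np.set_printoptions(precision=4,suppress=True)
c=load("w3"); P=cloud(c)
for (u0,u1,v0,v1) in ((248,290,213,244),):
    z=c["range_z"][v0:v1,u0:u1]; print(np.median(z),z.std())
    q=P[v0:v1,u0:u1].reshape(-1,3); m=q.mean(0); w=np.linalg.svd(q-m,full_matrices=0)[2][2]; w*=np.sign(w[2]); print(m,w,"lean",np.degrees(np.arctan2(-w[0],w[2])),w@(q-m).T@np.ones(len(q)))
    def hit(u,v):
        K=c["mtx"];d=c["T"][:3,:3]@np.array([(u-K[0,2])/K[0,0],-(v-K[1,2])/K[1,1],-1]);o=c["T"][:3,3]; return o+d*(w@(m-o))/(w@d)
    C=np.array([hit(230+a/8-.5,180+b/8-.5) for a,b in ((108,242),(512,242),(513,547),(108,546))]); print(C)
    print(np.linalg.norm(C[1]-C[0]),np.linalg.norm(C[2]-C[3]),np.linalg.norm(C[3]-C[0]),np.linalg.norm(C[2]-C[1]))
    yv=(C[1]+C[2]-C[0]-C[3]); print("yaw",np.degrees(np.arctan2(yv[1],yv[0]))-90)
    ctr=C.mean(0); print("top",ctr,"block centre",ctr-.02*tool(35,-6.3).as_matrix()[:,2]*-1)
E
```

```text
0.21419327 0.014589352Traceback (most recent call last):
  File "<stdin>", line 6, in <module>
    u, s, vh = gufunc(a, signature=signature)
               ~~~~~~^^^^^^^^^^^^^^^^^^^^^^^^
    raise LinAlgError("SVD did not converge")
numpy.linalg.LinAlgError: SVD did not converge
```

```bash
cat > blk.py <<'E'
from h import *
np.set_printoptions(precision=4,suppress=True)
def blk(name,box,corn):
    c=load(name); P=cloud(c); u0,u1,v0,v1=box
    q=P[v0:v1,u0:u1].reshape(-1,3); q=q[~np.isnan(q[:,0])]
    for _ in range(4):
        m=q.mean(0); w=np.linalg.svd(q-m,full_matrices=0)[2][2]; w*=np.sign(w[2]); d=(q-m)@w; q=q[abs(d)<2.5*d.std()]
    print(len(q),d.std(),m,w,"lean",np.degrees(np.arctan2(-w[0],w[2])))
    def hit(u,v):
        K=c["mtx"];d=c["T"][:3,:3]@np.array([(u-K[0,2])/K[0,0],-(v-K[1,2])/K[1,1],-1]);o=c["T"][:3,3]; return o+d*(w@(m-o))/(w@d)
    C=np.array([hit(*x) for x in corn]); print(C)
    print(np.linalg.norm(C[1]-C[0]),np.linalg.norm(C[2]-C[3]),np.linalg.norm(C[3]-C[0]),np.linalg.norm(C[2]-C[1]))
    yv=(C[1]+C[2]-C[0]-C[3]); print("yaw",np.degrees(np.arctan2(yv[1],yv[0]))-90, "roll dz",yv[2]/2)
    ctr=C.mean(0); print("top",ctr,"block centre",ctr+.02*tool(35,-6.3).as_matrix()[:,2])
E
python3 - <<'E'
from blk import *
blk("w3",(248,290,213,244),[(230+a/8-.5,180+b/8-.5) for a,b in ((108,242),(512,242),(513,547),(108,546))])
E
```

```text
1275 0.0006027905172186146 [ 0.5463 -0.1561  0.1468] [-0.5715  0.0707  0.8175] lean 34.957212826139596
[[ 0.5358 -0.1695  0.1406]
 [ 0.5389 -0.1411  0.1404]
 [ 0.5578 -0.1427  0.1537]
 [ 0.5545 -0.172   0.1539]]
0.028588534238759386 0.02949838389244187 0.02308929058405106 0.023217640790816074
yaw -6.453855970907981 roll dz -0.00021328752359682512
top [ 0.5468 -0.1563  0.1472] block centre [ 0.5582 -0.1576  0.1308]
```

View pics/w3d.png

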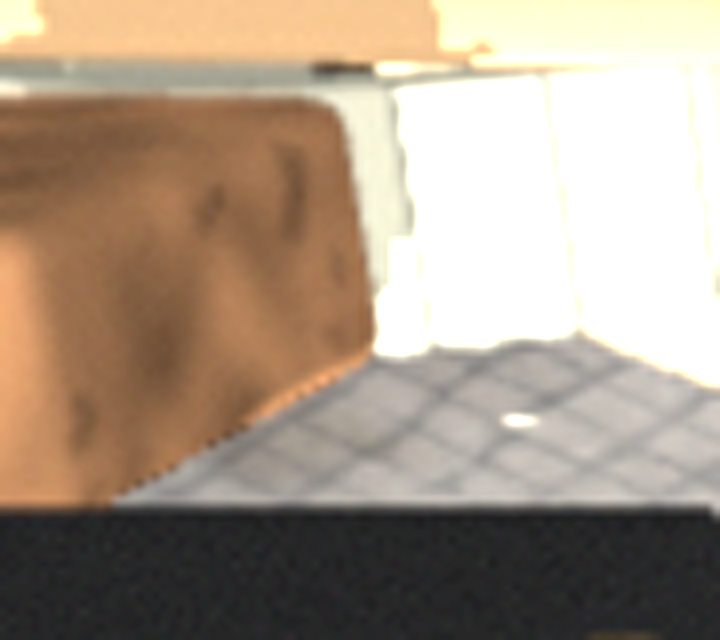

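```bash
cat > ik.py <<'E'
from h import *
from scipy.optimize import least_squares
X=np.array([0.2496,0,-.0156,-.0001,-.0103,.4679,0,-.0003,.5131,-.0001,-.0003,.3578])
lo=np.array([-163.93,-17.29,-79.2,3.27,-89.18,5.43,-154.24]);hi=np.array([163.93,119.83,71.16,140.29,269.18,117.66,154.24])
def fk(q):
    rz=lambda t:R.from_euler("z",t,degrees=True); ry=lambda t:R.from_euler("y",t,degrees=True)
    r1=rz(-q[0]); r3=r1*ry(q[1])*rz(-q[2]); r5=r3*ry(q[3])*rz(-q[4]); r6=r5*ry(q[5])
    p=np.array([0,0,X[0]])+r1.apply([X[1],X[2],0])+r3.apply(X[3:6])+r5.apply(X[6:9])+r6.apply(X[9:12]); return p,r6*rz(-q[6]+90)
def ik(p,r,q0,margin=1.5,w=2e-3):
    f=lambda q:np.r_[(fk(q)[0]-p)*10,(fk(q)[1].inv()*r).as_rotvec()*3,w*(q-q0)/57]
    l,h=lo+margin,hi-margin
    s=least_squares(f,np.clip(q0,l+.01,h-.01),bounds=(l,h)); pe,re=fk(s.x); return s.x,np.linalg.norm(pe-p)*1e3,np.degrees((re.inv()*r).magnitude())
E
python3 - <<'E'
from ik import *
np.set_printoptions(precision=1,suppress=True)
q=np.array([15.88,-16,1.42,131.14,-12.79,30.67,110.67])
B=np.array([.558,-.1577,.1308])
for lean in (35,30,25,20):
  T=tool(lean,-6.4)
  print("lean",lean)
  for d in (0,.04,.08,.12,.15):
    best=None
    for q3 in (-60,-30,0,30,60):
        qq=q.copy(); qq[2]=q3; qq[0]=15+q3*.5
        a=ik(B-d*tool(35,-6.4).as_matrix()[:,2],T,qq)
        if best is None or a[1]+a[2]<best[1]+best[2]: best=a
        if lean==35 : print("   ",d,q3,a[0],"%.2f %.2f"%a[1:])
    print(d,best[0],"%.2f %.2f"%best[1:])
E
```

```text
lean 35
    0 -60 [ 28.7  -5.1 -11.4 129.7 -19.3  21.9 116.4] 0.00 0.00
    0 -30 [ 21.8  -5.3  -4.8 129.9 -17.6  21.7 115. ] 0.00 0.00
    0 0 [ 15.   -5.5   1.8 130.1 -15.9  21.6 113.4] 0.00 0.00
    0 30 [  8.1  -5.8   8.4 130.3 -13.9  21.5 111.7] 0.00 0.00
    0 60 [  1.5  -6.2  14.8 130.5 -11.8  21.4 110. ] 0.00 0.00
0 [ 15.   -5.5   1.8 130.1 -15.9  21.6 113.4] 0.00 0.00
    0.04 -60 [ 27.3 -11.   -9.  130.3 -18.5  27.2 115.5] 0.00 0.00
    0.04 -30 [ 21.6 -11.1  -3.7 130.5 -16.   27.  113.4] 0.00 0.00
    0.04 0 [ 15.8 -11.3   1.5 130.7 -13.4  26.8 111.2] 0.00 0.00
    0.04 30 [ 10.2 -11.7   6.7 130.9 -10.8  26.6 108.9] 0.00 0.00
    0.04 60 [  4.8 -12.1  11.6 131.   -8.1  26.5 106.6] 0.00 0.00
0.04 [ 15.8 -11.3   1.5 130.7 -13.4  26.8 111.2] 0.00 0.00
    0.08 -60 [ 29.9 -15.8  -9.9 129.9 -19.1  33.1 116.2] 3.30 0.42
    0.08 -30 [ 29.9 -15.8  -9.9 129.9 -19.1  33.1 116.2] 3.30 0.42
    0.08 0 [ 29.9 -15.8  -9.9 129.9 -19.1  33.1 116.2] 3.30 0.42
    0.08 30 [ 29.9 -15.8  -9.9 129.9 -19.1  33.1 116.2] 3.30 0.42
    0.08 60 [ 29.9 -15.8  -9.9 129.9 -19.1  33.1 116.2] 3.30 0.42
[... 1054 characters left out ...]
9.5 123.7 -13.8  45.2 111.5] 11.78 1.91
0.15 [ 31.1 -15.8  -9.3 120.5 -14.   50.9 112.2] 23.76 4.22
lean 25
0 [ 22.5  -1.   -6.9 121.8  -7.   34.7 104.1] 0.00 0.00
0.04 [ 23.2  -6.2  -6.7 122.4  -7.7  39.3 104.9] 0.00 0.00
0.08 [ 17.4 -11.3  -0.7 122.7  -6.4  44.1 103.9] 0.00 0.00
0.12 [ 23.4 -15.7  -5.2 122.3  -8.4  49.1 105.9] 0.00 0.00
0.15 [ 29.3 -15.8  -9.2 119.1 -10.4  54.5 108.2] 11.21 2.09
lean 20
0 [ 21.6   1.6  -6.7 117.6  -4.1  41.1 101.2] 0.00 0.00
0.04 [ 22.7  -3.3  -7.1 118.3  -5.   45.3 102.1] 0.00 0.00
0.08 [ 23.3  -7.9  -6.8 118.5  -5.7  49.8 102.9] 0.00 0.00
0.12 [ 17.8 -12.5  -1.1 118.5  -4.6  54.4 102.2] 0.00 0.00
0.15 [ 18.4 -15.6  -1.2 118.   -4.7  58.  102.6] 0.00 0.00
```

```bash
python3 - <<'E'
from h import *
np.set_printoptions(precision=4,suppress=True)
t=load("top0")
for z in (.012,.016):
    B=np.array([ray(t,280+a/4,125+b/4,z) for a,b in ((72,35),(642,113),(610,384),(33,303))]); print(B,B.mean(0), np.linalg.norm(B[1]-B[0]),np.linalg.norm(B[2]-B[3]),np.linalg.norm(B[2]-B[1]),np.linalg.norm(B[0]-B[3]))
    y=(B[0]+B[3]-B[1]-B[2]); print(np.degrees(np.arctan2(y[1],y[0]))-90)
# header from top: top edge robot side line, z=.27
H=np.array([ray(t,280+a/4,125+b/4,.27) for a,b in ((82,97),(780,190))]); print(H)
# stand frame of header pts & blocks
o=B.mean(0); o[2]=0; F=R.from_euler("z",-6.4,degrees=True)
print(F.inv().apply(H-o)); print("block",F.inv().apply(np.array([.558,-.1577,.1308])-o))
# side profile from clouds of all views, at stand y in a band
for n in ("top0","scene0","w2","w3"):
    c=load(n); P=F.inv().apply((cloud(c)-o).reshape(-1,3)); 
    h=P[(P[:,2]>.2)&(P[:,2]<.26)&(abs(P[:,1])<.15)&(abs(P[:,0])<.1)]; print(n,len(h),h.mean(0) if len(h) else 0, np.percentile(h[:,0],[10,90]) if len(h) else 0)
    h=P[(abs(P[:,1])<.03)&(P[:,0]>-.08)&(P[:,0]<.1)&(P[:,2]>.03)]
    print("  gap col",len(h), h[::max(1,len(h)//12)][:,[0,2]].tolist() if len(h) else 0)
E
```

```text
[[ 0.667  -0.0732  0.012 ]
 [ 0.6272 -0.426   0.012 ]
 [ 0.4595 -0.4066  0.012 ]
 [ 0.501  -0.0526  0.012 ]] [ 0.5637 -0.2396  0.012 ] 0.3550926802924929 0.3563929901044577 0.16890362939732498 0.1672972146125617
-6.561826932015833
[[ 0.6662 -0.073   0.016 ]
 [ 0.6265 -0.4248  0.016 ]
 [ 0.4593 -0.4054  0.016 ]
 [ 0.5007 -0.0525  0.016 ]] [ 0.5632 -0.2389  0.016 ] 0.3540057027019775 0.3553020321231746 0.16838659688637508 0.16678509951323128
-6.561826932015833
[[ 0.5833 -0.0671  0.27  ]
 [ 0.5455 -0.4134  0.27  ]]
[[ 0.0009  0.173   0.27  ]
 [ 0.0018 -0.1754  0.27  ]]
block [-0.0142  0.0801  0.1308]
top0 746 [ 0.0018 -0.0013  0.231 ] [0.0009 0.0027]
  gap col 731 [[0.05931456055210214, 0.040263927329908134], [0.05577895811158341, 0.03746243205974764], [0.008816818958551326, 0.2666771353315689], [0.0047828194115682255, 0.2728816964316112], [0.0019422204050298377, 0.25466638901527805], [0.001817427815795342, 0.21132429374461204], [0.0017860003891883376, 0.2288464550970013], [0.020351871732328636, 0.059852065918873265], [0.012946927978072776, 0.07043652332366968], [0.011380662912533692, 0
[... 1427 characters left out ...]
0.0014096059260425486, 0.19292297752231985]]
w3 7942 [-0.0529  0.0727  0.2176] [-0.0949  0.003 ]
  gap col 3511 [[0.030282650544213193, 0.03317180271271705], [0.0193120712558582, 0.049095226502861355], [0.008719389137700219, 0.06438142543145592], [0.002059086086553672, 0.07368291883840197], [-0.008243389989426345, 0.08804597268774461], [-0.013131300841605756, 0.09532760985418454], [-0.013932684211555168, 0.09865610340197306], [-0.011554959614625718, 0.10062832143346459], [-0.009765217849230508, 0.10155253339728154], [0.01826242594555978, 0.09448682293059121], [0.0016657606946421867, 0.19909855836877804], [0.002505616129286734, 0.20570871397513046], [0.003073496531528477, 0.2101397420477846]]
```

```bash
cat > sep.py <<'E'
from ik import *
import cv2
YAW=-6.4
F=R.from_euler("z",YAW,degrees=True); O=np.array([.5635,-.2393,0])
def rect(c,zx,zz,x0,x1,z0,z1,n=25): # sample boundary in frame coords
    a=np.linspace(0,1,n); pts=[(x0+(x1-x0)*t,z) for t in a for z in (z0,z1)]+[(x,z0+(z1-z0)*t) for t in a for x in (x0,x1)]
    return np.array([c+zx*x+zz*z for x,z in pts])
def clear(c,lean):  # c: block centre (x,z) in stand coords. returns clearance mm to header & board
    l=np.radians(lean); zf=np.array([-np.sin(l),np.cos(l)]); xf=np.array([np.cos(l),np.sin(l)])
    S=np.vstack([rect(c,xf,zf,-.012,.012,-.115,.02),rect(c,xf,zf,-.012,.012,-.015,.05),rect(c,xf,zf,-.0375,.0375,.054,.15)])
    hd=np.array([[.002,.185],[.016,.185],[.016,.27],[.002,.27]],np.float32)
    # board: top surface along line through origin-12*xf35
    b=np.radians(35); z3=np.array([-np.sin(b),np.cos(b)]); x3=np.array([np.cos(b),np.sin(b)]); o=np.array([.0002,.1103])
    bd=np.array([o-.0125*x3+.003*z3,o-.0125*x3-.09*z3,o-.025*x3-.09*z3,o-.025*x3+.003*z3],np.float32)
    f=lambda poly:min(-cv2.pointPolygonTest(poly.reshape(-1,1,2),(float(p[0]),float(p[1])),True) for p in S)
    return f(hd)*1e3,f(bd)*1e3
E
python3 - <<'E'
from sep import *
np.set_printoptions(precision=1,suppress=True)
q=np.array([15.0,-5.5,1.8,130.1,-15.9,21.6,113.4])
b0=np.array([-.0142,.1308]); s=np.radians(35); z3=np.array([-np.sin(s),np.cos(s)]); x3=np.array([np.cos(s),np.sin(s)])
y=.0801
for lean,d,e in ((35,0,0),(35,.03,.003),(35,.05,.005),(35,.06,.005),(35,.07,.01),(34,.07,.012),(33,.075,.014),(32,.08,.016),(30,.085,.02),(28,.09,.02),(26,.1,.02),(24,.11,.02),(22,.12,.02),(20,.13,.02),(18,.14,.02)):
    c=b0+d*z3+e*x3; w=F.apply([c[0],y,c[1]])+O; T=tool(lean,YAW)
    q,pe,re=ik(w,T,q,margin=.8)
    print(lean,d,e,w.round(4) if 0 else np.round(w*1e3),q,"%.1f %.1f"%(pe,re),"hdr %.0f brd %.0f"%clear(c,lean))
E
```

```text
35 0 0 [ 558. -158.  131.] [ 15.   -5.4   1.8 130.  -15.9  21.6 113.5] 0.0 0.0 hdr 16 brd 0
35 0.03 0.003 [ 544. -156.  157.] [ 16.   -9.6   1.2 130.1 -14.   25.6 111.6] 0.0 0.0 hdr 29 brd 3
35 0.05 0.005 [ 534. -155.  175.] [ 16.6 -12.3   0.9 130.1 -13.   28.4 110.8] 0.0 0.0 hdr 27 brd 5
35 0.06 0.005 [ 528. -155.  183.] [ 16.8 -13.7   0.9 130.1 -12.7  29.7 110.4] 0.0 0.0 hdr 27 brd 5
35 0.07 0.01 [ 527. -155.  194.] [ 17.1 -14.7   0.7 129.5 -12.2  31.3 109.9] 0.0 0.0 hdr 22 brd 10
34 0.07 0.012 [ 528. -155.  195.] [ 17.3 -14.    0.3 128.4 -11.5  32.7 109.1] 0.0 0.0 hdr 21 brd 10
33 0.075 0.014 [ 527. -155.  200.] [ 17.6 -14.   -0.1 127.3 -10.7  34.6 108.2] 0.0 0.0 hdr 20 brd 10
32 0.08 0.016 [ 526. -154.  206.] [ 17.9 -13.9  -0.4 126.2 -10.   36.6 107.4] 0.0 0.0 hdr 19 brd 10
30 0.085 0.02 [ 526. -155.  212.] [ 18.2 -13.1  -1.  124.1  -8.7  39.8 106. ] 0.0 0.0 hdr 17 brd 10
28 0.09 0.02 [ 523. -154.  216.] [ 18.4 -12.6  -1.4 122.4  -7.7  42.8 105. ] 0.0 0.0 hdr 19 brd 7
26 0.1 0.02 [ 518. -154.  224.] [ 18.6 -12.5  -1.6 120.7  -6.8  46.3 104.1] 0.0 0.0 hdr 22 brd 11
24 0.11 0.02 [ 512. -153.  232.] [ 18.7 -12.3  -1.9 119.   -6.   49.8 103.3] 0.0 0.0 hdr 26 brd 21
22 0.12 0.02 [ 506. -152.  241.] [ 18.8 -12.1  -2.1 117.3  -5.3  53.2 102.6] 0.0 0.0 hdr 31 brd 31
20 0.13 0.02 [ 500. -152.  249.] [ 18.9 -11.7  -2.3 115.6  -4.7  56.5 102.1] 0.0 0.0 hdr 36 brd 40
18 0.14 0.02 [ 495. -151.  257.] [ 18.9 -11.3  -2.4 113.8  -4.1  59.8 101.6] 0.0 0.0 hdr 42 brd 50
```

```bash
cat > go.py <<'E'
from h import *
from cell import env
def go(targets,grip,step=.02,deg=4,n=None):
    p,r=pose(env.get_obs()); rows=[]
    for i,(tp,tr) in enumerate(targets):
        rows+=plan(p,r,np.array(tp),tr,grip,step,deg,n=n[i] if n else None,pr=False); p,r=np.array(tp),tr
    print(len(rows)); print("; ".join(rows))
E
python3 - <<'E'
from go import *
T=tool(35,-6.4); b=np.array([.558,-.1577,.1308]); z=T.as_matrix()[:,2]
go([(b-.06*z,T),(b+.003*z,T)],-1,n=[2,4])
E
```

```text
6
0.002 -0.004 0.006 0.01 0.01 0.01 -1; 0.002 -0.004 0.006 0.01 0.01 0.01 -1; -0 0 0.016 0 0 0 -1; -0 0 0.016 0 0 0 -1; -0 0 0.016 0 0 0 -1; -0 0 0.016 0 0 0 -1
```

>>> {"op": "servo_tool", "data": {
  "moves": "0.002 -0.004 0.006 0.01 0.01 0.01 -1; 0.002 -0.004 0.006 0.01 0.01 0.01 -1; 0 0 0 0 0 0 -1; 0 0 0 0 0 0 -1"
}}

```text
time_s: 3.72
tool_pos: [0.5304, -0.15, 0.1862]
tool_rot: [-179.9, 35.3, 174.1]
force: [0.2, 0.6, -0.1]
grip_width: 0.087
```

```bash
python3 rec.py; python3 - <<'E'
from go import *
T=tool(35,-6.4); b=np.array([.558,-.1577,.1308]); z=T.as_matrix()[:,2]
go([(b+.003*z,T)],-1,n=[4])
E
```

```text
[ 16.17 -13.97   0.89 129.99 -12.45  29.8  110.1 ] [ 0.5304 -0.15    0.1862] [-179.92   35.27  174.1 ] [ 0.2  0.6 -0.1]
4
0.002 -0.001 0.016 0.002 0.002 0.004 -1; 0.002 -0.001 0.016 0.002 0.002 0.004 -1; 0.002 -0.001 0.016 0.002 0.002 0.004 -1; 0.002 -0.001 0.016 0.002 0.002 0.004 -1
```

>>> {"op": "servo_tool", "data": {
  "moves": "0.004 -0.002 0.008 0.004 0.004 0.008 -1; 0.004 -0.002 0.008 0.004 0.004 0.008 -1; 0 0 0 0 0 0 -1; 0 0 0 0 0 0 -1"
}}

```text
time_s: 4.05
tool_pos: [0.5353, -0.1545, 0.1686]
tool_rot: [-180.0, 35.1, 173.6]
force: [0.2, -0.2, 0.4]
grip_width: 0.087
```

```bash
python3 snap.py w4; python3 - <<'E'
from go import *
T=tool(35,-6.4); b=np.array([.558,-.1577,.1308]); z=T.as_matrix()[:,2]
go([(b+.003*z,T)],-1,n=[3])
E
```

```text
4.05 [ 0.53529299 -0.15453988  0.16864112] [-179.9885102    35.11624711  173.56739625] [ 15.96302203 -11.79711642   1.29471441 130.45183389 -13.06611556
  27.32875684 110.66812621] [ 0.15071404 -0.1651841   0.44038223] 0.0869569670041308
3
0.001 -0 0.016 -0 0.001 -0 -1; 0.001 -0 0.016 -0 0.001 -0 -1; 0.001 -0 0.016 -0 0.001 -0 -1
```

View pics/w4.png

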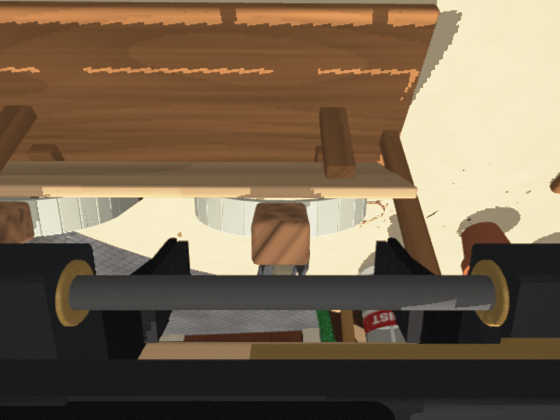

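>>> {"op": "servo_tool", "data": {
  "moves": "0.001 0 0.016 0 0.001 0 -1; 0.001 0 0.014 0 0.001 0 -1; 0.001 0 0.01 0 0.001 0 -1; 0 0 0 0 0 0 -1; 0 0 0 0 0 0 -1"
}}

```text
time_s: 4.52
tool_pos: [0.5565, -0.1578, 0.134]
tool_rot: [-180.0, 35.1, 173.5]
force: [0.8, 0.4, -0.8]
grip_width: 0.087
```

```bash
python3 rec.py; python3 - <<'E'
from go import *
T=tool(35,-6.4); b=np.array([.558,-.1577,.1308]); z=T.as_matrix()[:,2]
go([(b+.003*z,T)],-1,n=[1])
E
```

```text
[ 14.77  -6.05   1.98 130.19 -15.35  21.9  112.81] [ 0.5565 -0.1578  0.134 ] [-179.98   35.11  173.49] [ 0.8  0.4 -0.8]
1
0.001 0 0.006 -0.003 0.004 -0.003 -1
```

Go 5 mm more and close.

>>> {"op": "servo_tool", "data": {
  "moves": "0.001 0 0.005 0 0.003 0 -1; 0 0 0 0 0 0 -1; 0 0 0 0 0 0 1; 0 0 0 0 0 0 1; 0 0 0 0 0 0 1; 0 0 0 0 0 0 1; 0 0 0 0 0 0 1; 0 0 0 0 0 0 1",
  "squeeze": 25
}}

```text
time_s: 5.18
tool_pos: [0.5591, -0.1587, 0.1324]
tool_rot: [-179.9, 35.3, 173.5]
force: [-0.1, 1.0, 0.6]
grip_width: 0.0548
```

```bash
python3 rec.py; python3 -c "
from cell import env; print(env.get_obs()['grip_width'])"
```

```text
[ 14.69  -5.61   2.06 130.09 -15.64  21.39 113.09] [ 0.5591 -0.1587  0.1324] [-179.94   35.28  173.47] [-0.1  1.   0.6]
0.05480702519255055
```

>>> {"op": "servo_tool", "data": {
  "moves": "0 0 0 0 0 0 1; 0 0 0 0 0 0 1; 0 0 0 0 0 0 1; 0 0 0 0 0 0 1; 0 0 0 0 0 0 1; 0 0 0 0 0 0 1"
}}

```text
time_s: 5.68
tool_pos: [0.5592, -0.1586, 0.1327]
tool_rot: [-179.9, 35.3, 173.5]
force: [-0.7, 0.3, 0.5]
grip_width: 0.03
```

```bash
cat > wd.py <<'E'
# withdrawal relative to the current grasp: keep offset TCP
from go import *
import sys
YAW=-6.4
def wd(seq,cur,grip=1,n=None):
    # seq of (lean,d,e) ; cur=tcp at d=0
    T35=tool(35,YAW).as_matrix(); z3=-T35[:,2]; x3=-T35[:,0]
    go([(cur+d*z3+e*x3,tool(l,YAW)) for l,d,e in seq],grip,n=n)
E
python3 rec.py; python3 - <<'E'
from wd import *
p=pose(env.get_obs())[0]; print(repr(p))
wd([(35,.03,.003),(35,.065,.007)],p,n=[3,3])
E
```

```text
[ 14.68  -5.63   2.06 130.09 -15.65  21.39 113.08] [ 0.5592 -0.1586  0.1327] [-179.94   35.3   173.46] [-0.7  0.3  0.5]
array([ 0.55921381, -0.15860335,  0.13265646])
6
-0.001 -0 -0.01 -0.002 0.004 -0.001 1; -0.001 -0 -0.01 -0.002 0.004 -0.001 1; -0.001 -0 -0.01 -0.002 0.004 -0.001 1; -0.001 -0 -0.012 0 0 0 1; -0.001 -0 -0.012 0 0 0 1; -0.001 -0 -0.012 0 0 0 1
```

>>> {"op": "servo_tool", "data": {
  "moves": "-0.001 0 -0.01 0 0 0 1; -0.001 0 -0.01 0 0 0 1; -0.001 0 -0.01 0 0 0 1; -0.001 0 -0.012 0 0 0 1; -0.001 0 -0.012 0 0 0 1; -0.001 0 -0.01 0 0 0 1; 0 0 0 0 0 0 1"
}}

```text
time_s: 6.27
tool_pos: [0.5223, -0.1543, 0.1926]
tool_rot: [-179.9, 35.1, 173.5]
force: [-0.2, -0.0, -1.0]
grip_width: 0.0299
```

```bash
python3 snap.py w5;  python3 - <<'E'
from wd import *
p0=np.array([.5592,-.1586,.1327])
T35=tool(35,YAW).as_matrix(); d=pose(env.get_obs())[0]-p0; print("d,e,y",-d@T35[:,2],-d@T35[:,0],d@T35[:,1])
wd([(33,.078,.014),(30,.085,.02),(26,.1,.02),(20,.13,.02)],p0,n=[1,1,2,2])
E
```

```text
6.2667 [ 0.52225513 -0.15428846  0.19262975] [-179.89859942   35.06730266  173.49272831] [ 16.87876341 -15.27284937   0.85178746 130.07809906 -11.87857236
  31.18574719 109.52708555] [-0.15204185 -0.04133252 -1.02777951] 0.029939223715483503
d,e,y 0.06981308546932752 0.003546888000695983 0.0002082840407084119
6
-0.01 -0 -0.008 -0.005 0.071 -0.003 1; -0.006 0 -0.007 0 0.105 -0 1; 0.001 -0 -0.007 0 0.07 0 1; 0.001 -0 -0.007 0 0.07 0 1; 0.002 0 -0.015 0 0.105 -0 1; 0.003 0 -0.015 0 0.105 -0 1
```

View pics/w5.png

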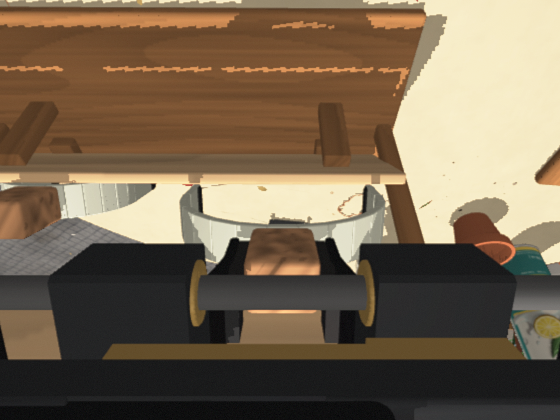

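>>> {"op": "servo_tool", "data": {
  "moves": "-0.01 0 -0.002 0 0 0 1; -0.006 0 -0.008 0 0.06 0 1; -0.003 0 -0.008 0 0.1 0 1; 0 0 -0.008 0 0.07 0 1; 0.001 0 -0.01 0 0.07 0 1; 0.002 0 -0.015 0 0.1 0 1; 0.003 0 -0.015 0 0.1 0 1; 0 0 0 0 0 0 1"
}}

```text
time_s: 6.98
tool_pos: [0.5009, -0.1512, 0.2587]
tool_rot: [-179.9, 19.6, 173.4]
force: [1.0, -1.2, 0.5]
grip_width: 0.0298
```

```bash
python3 rec.py; python3 snap.py w6;  python3 - <<'E'
from wd import *
p0=np.array([.5592,-.1586,.1327])
T35=tool(35,YAW).as_matrix(); d=pose(env.get_obs())[0]-p0; print("d,e,y",-d@T35[:,2],-d@T35[:,0],d@T35[:,1])
E
```

```text
[ 18.89 -11.78  -2.51 114.37  -4.36  58.08 101.4 ] [ 0.5009 -0.1512  0.2587] [-179.92   19.64  173.4 ] [ 1.  -1.2  0.5]
6.9833 [ 0.5008691  -0.15123027  0.25869916] [-179.92364845   19.63998373  173.39841436] [ 18.8909468  -11.77861138  -2.51375384 114.3694706   -4.35765529
  58.07666938 101.40304126] [ 1.0359507  -1.15617854  0.46475721] 0.029827212773554747
d,e,y 0.1357477934717733 0.022828767546783847 0.0009472287884513672
```

View pics/w6.png

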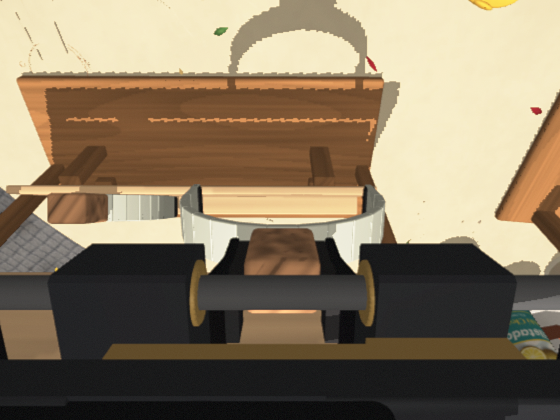

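```bash
python3 - <<'E'
from go import *
go([([.495,-.11,.32],tool(8,-7)),([.50,.03,.34],tool(0,-10)),([.543,.177,.33],tool(0,-12.3))],1,n=[3,4,5])
E
```

```text
12
-0.004 0.013 -0.021 0.001 0.135 0.004 1; -0.002 0.013 -0.021 0.001 0.135 0.004 1; -0.001 0.013 -0.021 0.001 0.135 0.004 1; 0.002 0.035 -0.005 0.002 0.07 0.026 1; 0.003 0.035 -0.005 0.002 0.07 0.026 1; 0.004 0.035 -0.005 0.002 0.07 0.026 1; 0.004 0.035 -0.005 0.002 0.07 0.026 1; -0.003 0.03 0.002 0 0 0.016 1; -0.003 0.03 0.002 0 0 0.016 1; -0.003 0.03 0.002 0 0 0.016 1; -0.003 0.031 0.002 0 0 0.016 1; -0.002 0.031 0.002 0 0 0.016 1
```

>>> {"op": "servo_tool", "data": {
  "moves": "-0.004 0.013 -0.021 0 0.12 0.004 1; -0.002 0.013 -0.021 0 0.13 0.004 1; -0.001 0.013 -0.021 0 0.12 0.004 1; 0.002 0.035 -0.005 0 0.07 0.026 1; 0.003 0.035 -0.005 0 0.07 0.026 1; 0.004 0.035 -0.005 0 0.07 0.026 1; 0.004 0.035 -0.005 0 0.07 0.026 1; -0.003 0.03 0.002 0 0 0.016 1; -0.003 0.03 0.002 0 0 0.016 1; -0.003 0.02 0.002 0 0 0.016 1; -0.003 0.015 0 0 0 0.01 1; 0 0 0 0 0 0 1; 0 0 0 0 0 0 1"
}}

```text
time_s: 8.12
tool_pos: [0.5295, 0.1339, 0.3125]
tool_rot: [179.3, -0.7, 167.9]
force: [0.3, 0.1, -0.5]
grip_width: 0.0296
```

```bash
python3 rec.py; python3 - <<'E'
from go import *
go([([.543,.1767,.30],tool(0,-12.3))],1,n=[4])
E
```

```text
[  3.57   5.42 -21.39  89.95   0.98  85.23  60.05] [0.5295 0.1339 0.3125] [179.25  -0.7  167.88] [ 0.3  0.1 -0.5]
4
-0.001 0.011 0.003 0.006 -0.006 0.002 1; -0.001 0.011 0.003 0.006 -0.006 0.002 1; -0.001 0.011 0.003 0.006 -0.006 0.002 1; -0.001 0.011 0.003 0.006 -0.006 0.002 1
```

>>> {"op": "servo_tool", "data": {
  "moves": "-0.001 0.011 0.003 0.006 -0.006 0.002 1; -0.001 0.011 0.003 0.006 -0.006 0.002 1; -0.001 0.011 0.003 0.006 -0.006 0.002 1; -0.001 0.009 0 0.006 -0.006 0.002 1; 0 0 0 0 0 0 1; 0 0 0 0 0 0 1"
}}

```text
time_s: 8.62
tool_pos: [0.5434, 0.1735, 0.2999]
tool_rot: [-179.9, -0.0, 167.3]
force: [0.2, 0.3, -0.0]
grip_width: 0.0302
```

```bash
python3 snap.py w7; python3 - <<'E'
from go import *
go([([.543,.1767,.27],tool(0,-12.3))],1,n=[2])
c=env.read_camera("scene"); np.savez("scene1.npz",**c); crop(c,235,110,120,120,5,"pics/s1.png")
E
```

```text
8.6167 [0.54336368 0.17346001 0.29986207] [-1.79876274e+02 -7.57613484e-03  1.67263910e+02] [  0.24057345   8.61395904 -23.215394    88.10880933   3.49992348
  84.05461286  54.15599507] [ 1.96559139e-01  2.55058791e-01 -1.14565004e-04] 0.030171940896635406
2
0 0.001 0.015 -0.002 -0 -0.008 1; 0 0.001 0.015 -0.002 -0 -0.008 1
```

View pics/w7.png

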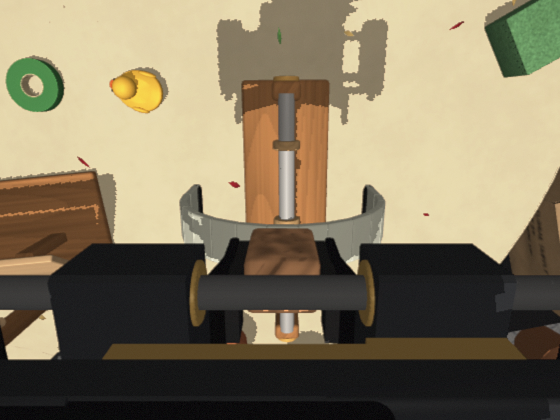

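View pics/s1.png

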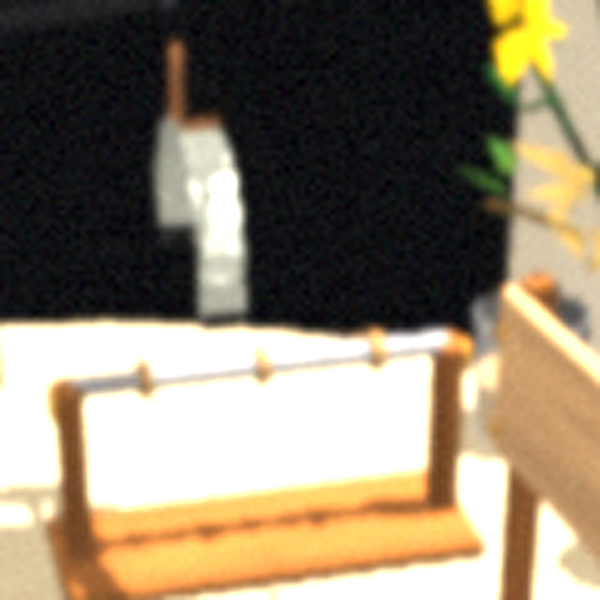

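>>> {"op": "servo_tool", "data": {
  "moves": "0 0.001 0.015 0 0 -0.008 1; 0 0.001 0.015 0 0 -0.008 1; 0 0 0 0 0 0 1; 0 0 0 0 0 0 1"
}}

```text
time_s: 9.05
tool_pos: [0.545, 0.1724, 0.2716]
tool_rot: [-179.9, 0.2, 167.5]
force: [-0.1, -0.3, -0.1]
grip_width: 0.0294
```

```bash
python3 - <<'E'
from go import *
o=env.get_obs(); print(o["tool_pos"],o["tool_rot"])
go([([.543,.1767,.18],tool(0,-12.3))],1,n=[4])
E
```

```text
[0.54502609 0.17237232 0.27159592] [-179.90701343    0.24598927  167.46112422]
4
0.001 0.001 0.023 -0.001 0.002 -0.002 1; 0.001 0.001 0.023 -0.001 0.002 -0.002 1; 0.001 0.001 0.023 -0.001 0.002 -0.002 1; 0.001 0.001 0.023 -0.001 0.002 -0.002 1
```

>>> {"op": "servo_tool", "data": {
  "moves": "0.001 0.002 0.02 0 0.002 0 1; 0.001 0.002 0.02 0 0.002 0 1; 0.001 0.002 0.02 0 0.002 0 1; 0 0.001 0.012 0 0 0 1; 0 0 0 0 0 0 1; 0 0 0 0 0 0 1"
}}

```text
time_s: 9.55
tool_pos: [0.5477, 0.1775, 0.2041]
tool_rot: [179.9, 0.6, 167.1]
force: [0.6, 0.1, -0.1]
grip_width: 0.0297
```

```bash
python3 snap.py w8; python3 - <<'E'
from go import *
go([([.543,.1767,.162],tool(0,-12.3))],1,n=[2])
E
```

```text
9.55 [0.54767375 0.17745825 0.20410053] [179.93103464   0.60808259 167.12781518] [ -0.18622429  11.27958765 -23.29884218  96.16440902   4.95559036
  72.98054899  52.63531847] [ 0.60828008  0.05302162 -0.1435753 ] 0.029684392308219357
2
0.002 -0.001 0.021 0.001 0.011 -0.01 1; 0.002 -0.001 0.021 0.001 0.011 -0.01 1
```

View pics/w8.png

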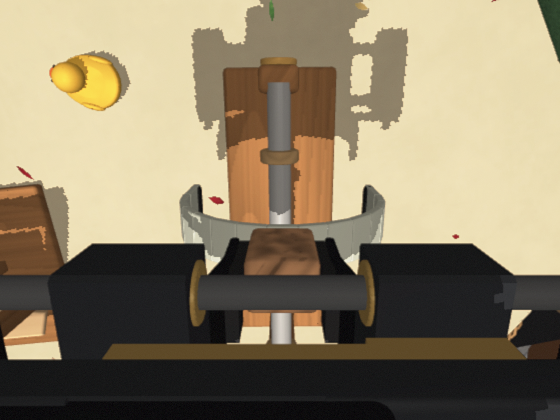

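>>> {"op": "servo_tool", "data": {
  "moves": "0.003 0 0.012 0 0.01 -0.008 1; 0.002 0 0.012 0 0.01 -0.008 1; 0.001 0 0.006 0 0.004 -0.004 1; 0 0 0 0 0 0 1; 0 0 0 0 0 0 1"
}}

```text
time_s: 10.02
tool_pos: [0.5436, 0.1789, 0.1748]
tool_rot: [179.8, 0.1, 167.7]
force: [0.5, 0.2, -0.4]
grip_width: 0.0298
```

```bash
python3 rec.py; python3 - <<'E'
from go import *
go([([.543,.1767,.159],tool(0,-12.3))],1,n=[2])
E
```

```text
[ -0.22  12.32 -23.39  98.46   5.09  70.04  52.86] [0.5436 0.1789 0.1748] [1.7980e+02 1.5000e-01 1.6771e+02] [ 0.5  0.2 -0.4]
2
0 -0.001 0.008 0.003 0.003 0 1; 0 -0.001 0.008 0.003 0.003 0 1
```

>>> {"op": "servo_tool", "data": {
  "moves": "0 -0.001 0.005 0.003 0.003 0 1; 0 -0.001 0.004 0.003 0 0 1; 0 0 0.002 0 0 0 1; 0 0 0 0 0 0 1; 0 0 0 0 0 0 1"
}}

```text
time_s: 10.43
tool_pos: [0.5435, 0.1769, 0.163]
tool_rot: [180.0, 0.1, 167.7]
force: [-0.2, 1.2, -1.4]
grip_width: 0.0298
```

```bash
python3 rec.py; python3 - <<'E'
from go import *
go([([.543,.1767,.158],tool(0,-12.3))],1,n=[2])
c=env.read_camera("scene"); np.savez("scene2.npz",**c); crop(c,235,140,120,90,6,"pics/s2.png")
E
```

```text
[ -0.24  12.87 -23.28  99.23   5.45  68.92  52.75] [0.5435 0.1769 0.163 ] [1.7998e+02 9.0000e-02 1.6771e+02] [-0.2  1.2 -1.4]
2
0 -0 0.003 0 0.002 0 1; 0 -0 0.003 0 0.002 0 1
```

View pics/s2.png

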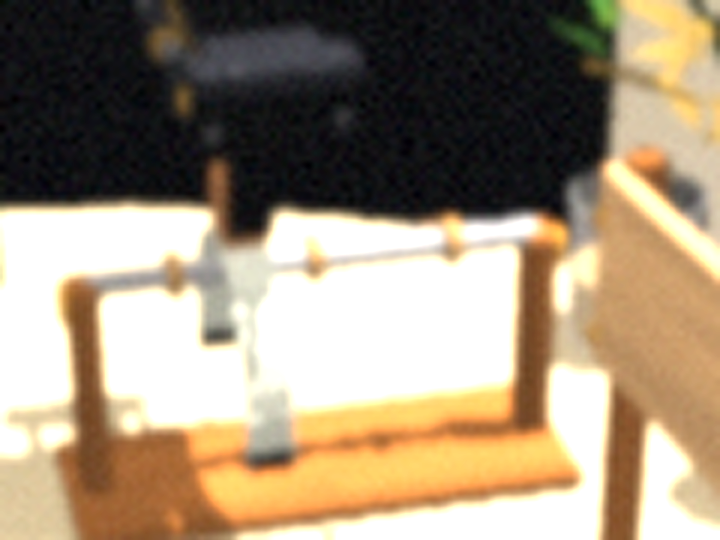

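>>> {"op": "servo_tool", "data": {
  "moves": "0 0 0.002 0 0 0 1; 0 0 0 0 0 0 1; 0 0 0 0 0 0 1"
}}

```text
time_s: 10.73
tool_pos: [0.5438, 0.1771, 0.1614]
tool_rot: [179.9, 0.1, 167.7]
force: [0.4, 0.4, 0.0]
grip_width: 0.0301
```

>>> {"op": "servo_tool", "data": {
  "moves": "0 0 0.002 0 0 0 1; 0 0 0 0 0 0 1; 0 0 0 0 0 0 1"
}}

```text
time_s: 10.98
tool_pos: [0.544, 0.1772, 0.1595]
tool_rot: [179.9, 0.2, 167.7]
force: [0.2, 0.2, -0.3]
grip_width: 0.0299
```

>>> {"op": "servo_tool", "data": {
  "moves": "0 0 0.002 0 0 0 1; 0 0 0 0 0 0 1; 0 0 0 0 0 0 1"
}}

```text
time_s: 11.23
tool_pos: [0.5444, 0.1773, 0.1581]
tool_rot: [179.9, 0.2, 167.7]
force: [-0.2, -0.2, -1.3]
grip_width: 0.0297
```

>>> {"op": "servo_tool", "data": {
  "moves": "0 0 0.002 0 0 0 1; 0 0 0 0 0 0 1; 0 0 0 0 0 0 1"
}}

```text
time_s: 11.48
tool_pos: [0.545, 0.1775, 0.1586]
tool_rot: [179.9, 0.3, 167.7]
force: [0.1, -0.1, -0.5]
grip_width: 0.0296
```

>>> {"op": "servo_tool", "data": {
  "moves": "0 0 0.002 0 0 0 1; 0 0 0.001 0 0 0 1; 0 0 0 0 0 0 1"
}}

```text
time_s: 11.73
tool_pos: [0.5452, 0.1777, 0.1582]
tool_rot: [179.9, 0.4, 167.7]
force: [-0.1, -0.2, -1.7]
grip_width: 0.0297
```

```bash
python3 - <<'E'
from h import *; from cell import env
o=env.get_obs(); print(o["tool_pos"],o["force"],o["tool_rot"])
for n in("top","scene"):
    c=env.read_camera(n); np.savez(n+"3.npz",**c); crop(c,*((150,100,90,130,4.5) if n=="top" else (235,140,120,90,6)),f"pics/{n}3.png")
E
```

```text
[0.54521831 0.17765137 0.15817884] [-0.07661597 -0.20875075 -1.68859022] [179.88953722   0.41274832 167.70130966]
```

View pics/scene3.png

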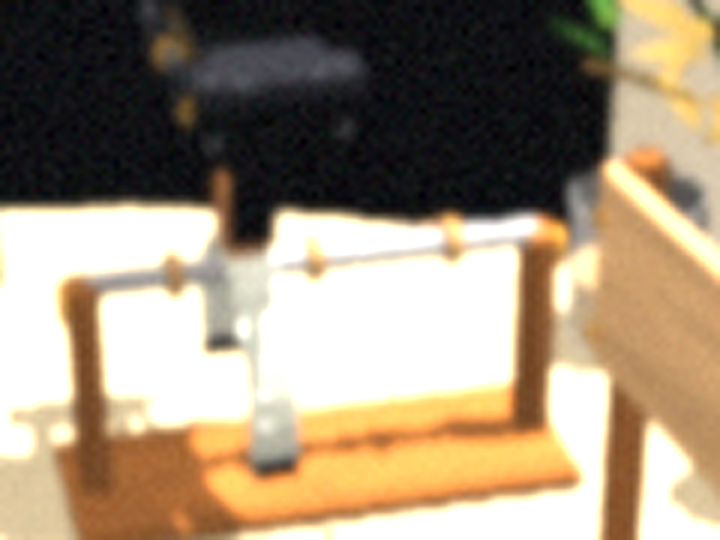

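>>> {"op": "servo_tool", "data": {
  "moves": "0 0 0 0 0 0 0; 0 0 0 0 0 0 0; 0 0 0 0 0 0 0; 0 0 0 0 0 0 0; 0 0 0 0 0 0 0"
}}

```text
time_s: 12.25
tool_pos: [0.545, 0.1775, 0.1563]
tool_rot: [179.9, 0.3, 167.7]
force: [0.9, 0.8, 0.0]
grip_width: 0.0429
```

```bash
python3 snap.py w9
```

```text
12.25 [0.54503159 0.17752316 0.156277  ] [179.89627648   0.34131345 167.6970493 ] [ -0.34214601  13.21070457 -23.26048149  99.65808267   5.71043182
  67.93122748  52.52647792] [0.94333011 0.79034801 0.00153242] 0.04288584706175009
```

View pics/w9.png

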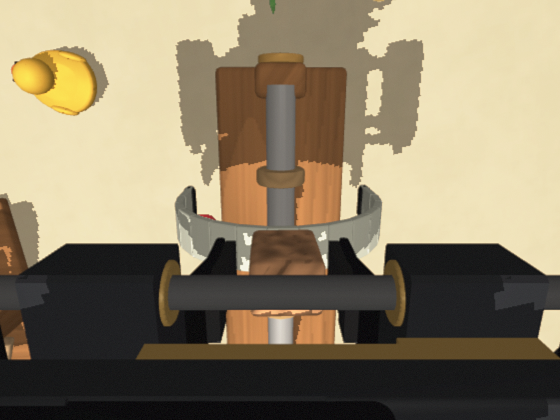

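>>> {"op": "servo_tool", "data": {
  "moves": "0 0 0 0 0 0 -0.5; 0 0 0 0 0 0 -0.5; 0 0 -0.006 0 0 0 -0.5; 0 0 -0.012 0 0 0 -0.5; 0 0 -0.02 0 0 0 -0.5; 0 0 -0.03 0 0 0 -0.5; 0 0 -0.035 0 0 0 -0.5; 0 0 -0.035 0 0 0 -1; 0 0 -0.03 0 0 0 -1; 0 0 0 0 0 0 -1"
}}

```text
time_s: 13.13
tool_pos: [0.5421, 0.1771, 0.336]
tool_rot: [179.9, 0.2, 167.7]
force: [0.3, 0.8, 0.9]
grip_width: 0.0778
```

```bash
python3 snap.py w10; python3 - <<'E'
from h import *; from cell import env
for n in("top","scene"):
    c=env.read_camera(n); np.savez(n+"4.npz",**c); crop(c,*((150,100,90,130,4.5) if n=="top" else (235,140,120,90,6)),f"pics/{n}4.png")
E
```

```text
13.1333 [0.54213767 0.17708382 0.33603167] [179.93574983   0.22154738 167.74530049] [ 6.76539428e-02  8.03968696e+00 -2.34457610e+01  8.46740683e+01
  3.26861509e+00  8.77279480e+01  5.44557587e+01] [0.25748212 0.83827169 0.88848967] 0.07775756932242242
```

View pics/w10.png

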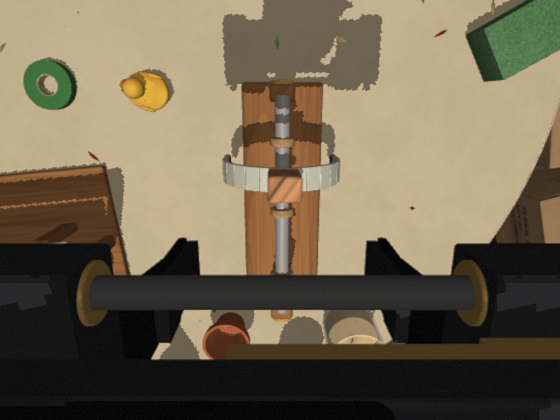

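View pics/scene4.png

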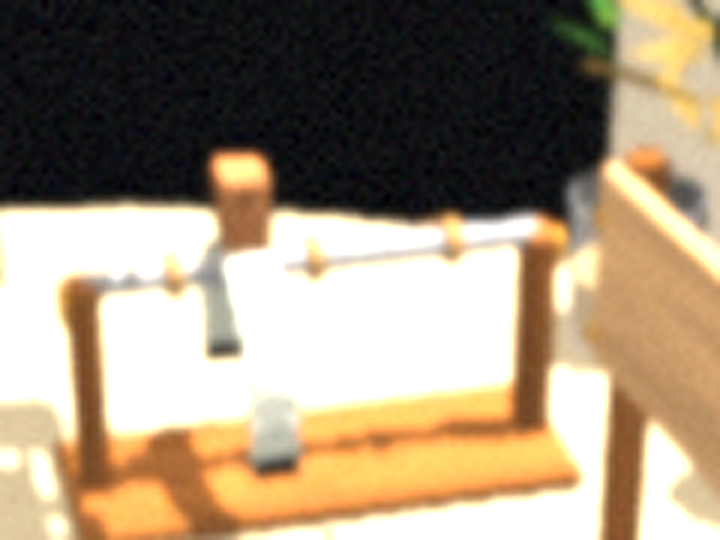

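```bash
python3 - <<'E'
from sep import *
np.set_printoptions(precision=1,suppress=True)
q=np.array([.07,8,-23.4,84.7,3.3,87.7,54.4])
B=F.apply([-.0142,-.08,.1308])+O; print(B*1e3)
b0=np.array([-.0142,.1308]); s=np.radians(35); z3=np.array([-np.sin(s),np.cos(s)]); x3=np.array([np.cos(s),np.sin(s)])
q,pe,re=ik(np.array([.49,-.15,.34]),tool(5,-6.4),q); print(q,pe,re)
for lean,d,e in ((15,.15,.02),(35,.12,.005),(35,.09,0),(35,.06,0),(35,0,0)):
    c=b0+d*z3+e*x3; w=F.apply([c[0],-.08,c[1]])+O; T=tool(lean,YAW)
    q,pe,re=ik(w,T,q,margin=.8)
    print(lean,d,e,np.round(w*1e3),q,"%.1f %.1f"%(pe,re),"hdr %.0f brd %.0f"%clear(c,lean))
from go import *
go([([.50,-.0,.34],tool(5,-9)),([.47,-.26,.29],tool(18,-6.4))],-1,n=[5,8])
E
```

```text
[ 540.5 -317.2  130.8]
[17.4 -3.8 -2.7 96.  -0.9 82.8 98.4] 9.889879288807749e-05 3.3526807688768986e-05
15 0.15 0.02 [ 471. -309.  265.] [ 26.7  -2.7   8.2 104.6  -7.4  65.  120.9] 0.0 0.0 hdr 50 brd 60
35 0.12 0.005 [ 476. -310.  232.] [ 25.5 -11.5  15.5 121.9 -24.5  42.2 139.4] 0.0 0.0 hdr 27 brd 28
35 0.09 0 [ 489. -311.  205.] [ 24.5  -8.4  15.9 122.8 -27.2  38.7 141.9] 0.0 0.0 hdr 32 brd 0
35 0.06 0 [ 506. -313.  180.] [ 23.7  -4.9  16.  122.9 -30.4  35.6 144.5] 0.0 0.0 hdr 32 brd 0
35 0 0 [ 540. -317.  131.] [ 23.3   2.7  14.8 122.2 -38.6  30.  151.1] 0.0 0.0 hdr 16 brd 0
13
0 -0.036 -0.002 -0.002 -0.037 -0.023 -1; 0.001 -0.036 -0.002 -0.002 -0.037 -0.023 -1; 0.001 -0.036 -0.002 -0.002 -0.037 -0.023 -1; 0.001 -0.036 -0.002 -0.002 -0.037 -0.023 -1; 0.002 -0.036 -0.002 -0.002 -0.037 -0.023 -1; -0.001 -0.033 0.006 -0.002 -0.057 -0.011 -1; -0 -0.033 0.006 -0.002 -0.057 -0.011 -1; -0 -0.033 0.006 -0.002 -0.057 -0.011 -1; 0 -0.033 0.006 -0.002 -0.057 -0.011 -1; 0.001 -0.033 0.006 -0.002 -0.057 -0.011 -1; 0.001 -0.033 0.006 -0.002 -0.057 -0.011 -1; 0.001 -0.033 0.006 -0.002 -0.057 -0.011 -1; 0.002 -0.033 0.006 -0.002 -0.057 -0.011 -1
```

```bash
python3 - <<'E'
from ik import *
np.set_printoptions(precision=1,suppress=True)
B=np.array([.5405,-.3172,.1308])
for fl in (0,1):
  for j1 in (0,10,20,30,40,50):
    T=tool(35,-6.4)*R.from_euler("z",180*fl,degrees=True)
    q0=np.array([j1,0,30-j1,122,-30,30,150-180*fl])
    print(fl,*ik(B,T,q0,.5,w=1e-3))
E
```

```text
0 [  4.9   2.5  33.8 122.7 -40.   30.5 152.5] 1.3572121649123678e-05 4.547918186725929e-06
0 [ 14.7   2.6  23.7 122.5 -39.3  30.2 151.7] 1.030326330404975e-05 3.967354929954975e-06
0 [ 24.5   2.7  13.6 122.1 -38.5  30.  151. ] 7.837773733807674e-06 3.4101991688667205e-06
0 [ 34.3   3.    3.6 121.8 -37.6  29.7 150.3] 5.863177802768144e-06 2.8260441809804016e-06
0 [ 44.2   3.3  -6.5 121.5 -36.5  29.4 149.4] 4.2125216670628175e-06 2.174215288818514e-06
0 [ 53.9   3.7 -16.5 121.2 -35.2  29.1 148.5] 2.776486908337756e-06 1.41464944138358e-06
1 [  4.9   2.5  33.8 122.7 -40.   30.5 -27.5] 1.3571138741163924e-05 4.547723486854053e-06
1 [ 14.7   2.6  23.7 122.5 -39.3  30.2 -28.3] 1.0341884812364093e-05 3.963593197028887e-06
1 [ 24.5   2.7  13.6 122.1 -38.5  30.  -29. ] 7.837754093930386e-06 3.410122013746911e-06
1 [ 34.3   3.    3.6 121.8 -37.6  29.7 -29.7] 5.865427306271934e-06 2.8256376645724947e-06
1 [ 44.1   3.3  -6.5 121.5 -36.5  29.4 -30.6] 4.25827462750912e-06 2.168559971894747e-06
1 [ 53.9   3.7 -16.5 121.2 -35.2  29.1 -31.5] 2.755811530639383e-06 1.4169299446577227e-06
```

>>> {"op": "servo_tool", "data": {
  "moves": "0 -0.036 -0.002 0 -0.037 -0.023 -1; 0.001 -0.036 -0.002 0 -0.037 -0.023 -1; 0.001 -0.036 -0.002 0 -0.037 -0.023 -1; 0.001 -0.036 -0.002 0 -0.037 -0.023 -1; 0.002 -0.036 -0.002 0 -0.037 -0.023 -1; 0 -0.033 0.006 0 -0.057 -0.011 -1; 0 -0.033 0.006 0 -0.057 -0.011 -1; 0 -0.033 0.006 0 -0.057 -0.011 -1; 0 -0.033 0.006 0 -0.057 -0.011 -1; 0.001 -0.033 0.006 0 -0.057 -0.011 -1; 0.001 -0.033 0.006 0 -0.057 -0.011 -1; 0.001 -0.025 0.004 0 -0.05 -0.011 -1; 0.002 -0.015 0 0 -0.04 -0.008 -1; 0 0 0 0 0 0 -1"
}}

```text
time_s: 14.45
tool_pos: [0.4527, -0.2518, 0.27]
tool_rot: [-179.4, 15.6, 174.1]
force: [-0.4, -0.3, -0.4]
grip_width: 0.087
```

```bash
python3 rec.py;  python3 - <<'E'
from go import *
T=tool(35,-6.4); b=np.array([.5405,-.3172,.1308]); z=T.as_matrix()[:,2]
go([(b-.10*z,T)],-1,deg=4)
E
```

```text
[ 23.92  -9.54   5.52 110.29  -5.21  64.72 115.12] [ 0.4527 -0.2518  0.27  ] [-179.4    15.59  174.09] [-0.4 -0.3 -0.4]
5
-0.004 -0.011 0.013 -0.003 -0.135 0.004 -1; -0.003 -0.011 0.013 -0.003 -0.135 0.004 -1; -0.002 -0.011 0.014 -0.003 -0.135 0.004 -1; -0.001 -0.011 0.014 -0.003 -0.135 0.004 -1; -0 -0.011 0.014 -0.003 -0.135 0.004 -1
```

>>> {"op": "servo_tool", "data": {
  "moves": "-0.004 -0.013 0.013 -0.003 -0.135 0.004 -1; -0.003 -0.013 0.013 -0.003 -0.135 0.004 -1; -0.002 -0.012 0.014 -0.003 -0.135 0.004 -1; -0.001 -0.011 0.014 -0.003 -0.135 0.004 -1; 0 -0.008 0.01 -0.003 -0.12 0.004 -1; 0 0 0 0 0 0 -1; 0 0 0 0 0 0 -1"
}}

```text
time_s: 15.03
tool_pos: [0.4795, -0.3061, 0.2032]
tool_rot: [179.2, 34.4, 173.2]
force: [-0.5, -0.1, 0.1]
grip_width: 0.0872
```

```bash
python3 snap.py w11; python3 - <<'E'
from h import *
c=load("w11"); crop(c,215,170,140,100,5.5,"pics/w11c.png")
E
```

```text
15.0333 [ 0.4794518  -0.30614185  0.20319951] [179.19435117  34.37574496 173.21807605] [ 24.06204916  -9.39896404  16.66763156 123.44006753 -26.52304766
  39.86263555 141.3235617 ] [-0.52262193 -0.10210497  0.05878201] 0.08720355535786661
```

View pics/w11.png

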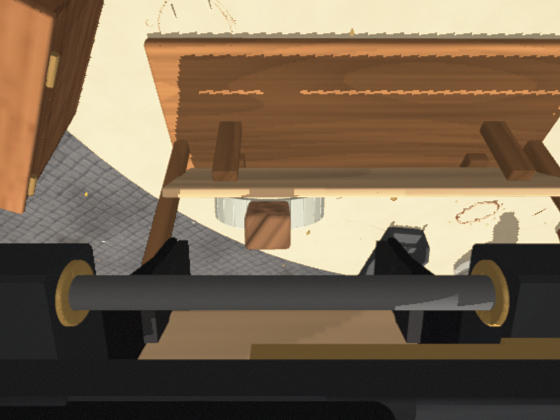

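View pics/w11c.png

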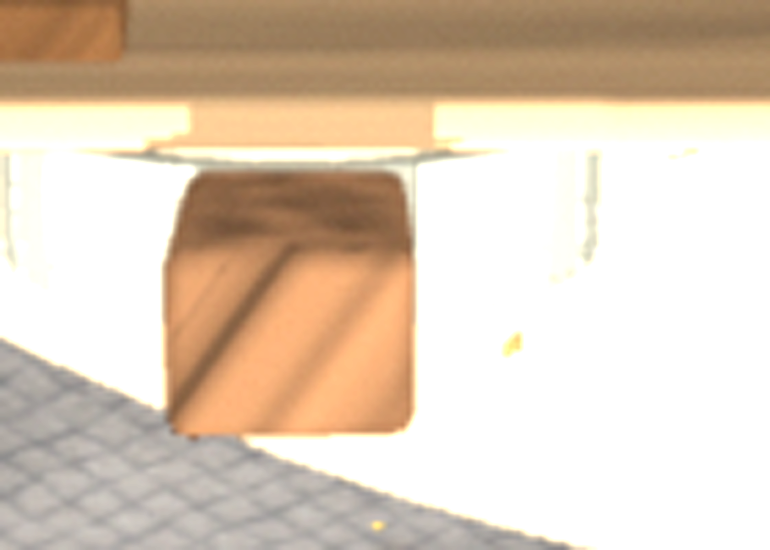

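```bash
python3 - <<'E'
from blk import *
blk("w11",(248,287,218,246),[(215+a/5.5-.5,170+b/5.5-.5) for a,b in ((165,249),(412,247),(413,433),(168,435))])
E
```

```text
1067 0.0005798808093122144 [ 0.527  -0.3202  0.147 ] [-0.5677  0.07    0.8203] lean 34.6862045334728
[[ 0.5162 -0.333   0.1406]
 [ 0.5194 -0.3048  0.1405]
 [ 0.5381 -0.3068  0.1536]
 [ 0.5347 -0.3354  0.1537]]
0.028385289215540708 0.02884953240050084 0.022832500914522363 0.02286952599652198
yaw -6.658542567545339 roll dz -0.0001283954125570752
top [ 0.5271 -0.32    0.1471] block centre [ 0.5385 -0.3213  0.1307]
```

```bash
python3 - <<'E'
from go import *
T=tool(35,-6.5); b=np.array([.5385,-.3213,.1307]); z=T.as_matrix()[:,2]
go([(b-.07*z,T),(b,T)],-1,n=[3,4])
E
```

```text
7
-0.003 -0.003 0.008 0.008 -0.008 -0.002 -1; -0.003 -0.003 0.008 0.008 -0.008 -0.002 -1; -0.003 -0.003 0.008 0.008 -0.008 -0.002 -1; -0 -0 0.018 0 0 0 -1; -0 -0 0.018 0 0 0 -1; -0 -0 0.018 0 0 0 -1; -0 -0 0.018 0 0 0 -1
```

>>> {"op": "servo_tool", "data": {
  "moves": "-0.003 -0.003 0.008 0.008 -0.008 -0.002 -1; -0.003 -0.003 0.008 0.008 -0.008 -0.002 -1; -0.003 -0.003 0.008 0.008 -0.008 -0.002 -1; 0 0 0 0 0 0 -1; 0 0 0 0 0 0 -1"
}}

```text
time_s: 15.5
tool_pos: [0.506, -0.3148, 0.1903]
tool_rot: [-179.7, 35.1, 174.1]
force: [-0.2, -0.6, -0.6]
grip_width: 0.0869
```

```bash
python3 rec.py; python3 - <<'E'
from go import *
T=tool(35,-6.5); b=np.array([.5385,-.3213,.1307]); z=T.as_matrix()[:,2]
go([(b,T)],-1,n=[4])
E
```

```text
[ 22.88  -5.6   16.86 122.22 -29.38  36.63 143.78] [ 0.506  -0.3148  0.1903] [-179.75   35.13  174.08] [-0.2 -0.6 -0.6]
4
0.002 -0.001 0.017 0.001 0.001 0.004 -1; 0.002 -0.001 0.017 0.001 0.001 0.004 -1; 0.002 -0.001 0.017 0.001 0.001 0.004 -1; 0.002 -0.001 0.017 0.001 0.001 0.004 -1
```

>>> {"op": "servo_tool", "data": {
  "moves": "0.004 -0.002 0.008 0.001 0.001 0.006 -1; 0.003 -0.002 0.01 0.001 0.001 0.006 -1; 0 0 0 0 0 0 -1; 0 0 0 0 0 0 -1"
}}

```text
time_s: 15.83
tool_pos: [0.5115, -0.3196, 0.1708]
tool_rot: [-179.9, 35.1, 173.7]
force: [-0.5, -0.9, -0.6]
grip_width: 0.0872
```

```bash
python3 rec.py; python3 - <<'E'
from go import *
T=tool(35,-6.5); b=np.array([.5385,-.3213,.1307]); z=T.as_matrix()[:,2]
go([(b,T)],-1,n=[3])
E
```

```text
[ 22.54  -3.24  17.52 122.61 -32.32  34.66 146.68] [ 0.5115 -0.3196  0.1708] [-179.89   35.1   173.74] [-0.5 -0.9 -0.6]
3
0 0 0.016 0 0.001 0.002 -1; 0 0 0.016 0 0.001 0.002 -1; 0 0 0.016 0 0.001 0.002 -1
```

>>> {"op": "servo_tool", "data": {
  "moves": "0 0 0.015 0 0.001 0 -1; 0 0 0.014 0 0.001 0 -1; 0 0 0.01 0 0.001 0 -1; 0 0 0 0 0 0 -1; 0 0 0 0 0 0 -1"
}}

```text
time_s: 16.25
tool_pos: [0.5344, -0.3233, 0.1398]
tool_rot: [-179.8, 35.2, 173.7]
force: [-0.5, 0.5, 0.9]
grip_width: 0.0871
```

```bash
python3 rec.py; python3 - <<'E'
from go import *
T=tool(35,-6.5); b=np.array([.5385,-.3213,.1307]); z=T.as_matrix()[:,2]
go([(b,T)],-1,n=[1])
E
```

```text
[ 21.72   1.74  17.43 122.04 -37.82  31.14 151.11] [ 0.5344 -0.3233  0.1398] [-179.84   35.15  173.69] [-0.5  0.5  0.9]
1
0.002 0.002 0.01 -0.002 0.005 0.005 -1
```

>>> {"op": "servo_tool", "data": {
  "moves": "0.001 0.001 0.005 0 0.002 0 -1; 0.001 0.001 0.004 0 0.002 0 -1; 0 0 0 0 0 0 -1; 0 0 0 0 0 0 1; 0 0 0 0 0 0 1; 0 0 0 0 0 0 1; 0 0 0 0 0 0 1; 0 0 0 0 0 0 1; 0 0 0 0 0 0 1; 0 0 0 0 0 0 1; 0 0 0 0 0 0 1; 0 0 0 0 0 0 1; 0 0 0 0 0 0 1; 0 0 0 0 0 0 1; 0 0 0 0 0 0 1; 0 0 0 0 0 0 1"
}}

```text
time_s: 17.58
tool_pos: [0.5384, -0.3227, 0.1344]
tool_rot: [-179.7, 35.3, 173.7]
force: [0.1, 0.7, -0.1]
grip_width: 0.0298
```

```bash
python3 rec.py; python3 - <<'E'
from wd import *
p=pose(env.get_obs())[0]; d=p-np.array([.5385,-.3213,.1307]); print(tool(35,-6.5).inv().apply(d))
E
```

```text
[ 21.78   2.46  17.05 122.13 -38.93  30.26 151.92] [ 0.5384 -0.3227  0.1344] [-179.74   35.3   173.65] [ 0.1  0.7 -0.1]
[-0.00216075 -0.00141746 -0.0029531 ]
```

>>> {"op": "servo_tool", "data": {
  "moves": "-0.001 0 -0.01 0 0 0 1; -0.001 0 -0.01 0 0 0 1; -0.001 0 -0.012 0 0 0 1; -0.001 0 -0.014 0 0 0 1; -0.001 0 -0.016 0 0 0 1; -0.001 0 -0.014 0 0 0 1; 0 0 0 0 0 0 1"
}}

```text
time_s: 18.17
tool_pos: [0.4972, -0.3166, 0.1993]
tool_rot: [-179.9, 34.9, 173.7]
force: [1.0, 0.1, -0.1]
grip_width: 0.0297
```

```bash
python3 snap.py w12;  python3 - <<'E'
from wd import *
p0=np.array([.5384,-.3227,.1344])
T35=tool(35,YAW).as_matrix(); d=pose(env.get_obs())[0]-p0; print("d,e,y",-d@T35[:,2],-d@T35[:,0],d@T35[:,1])
E
```

```text
18.1667 [ 0.49716701 -0.31656754  0.19927054] [-179.85106345   34.94862356  173.66660938] [ 23.04581194  -6.96122894  17.23713014 122.16359416 -27.82639984
  37.95773016 142.43457985] [ 1.04332051  0.12912559 -0.09954692] 0.0297433185910931
d,e,y 0.07601925737803228 0.0024503449857306986 0.0019115114418174666
```

View pics/w12.png

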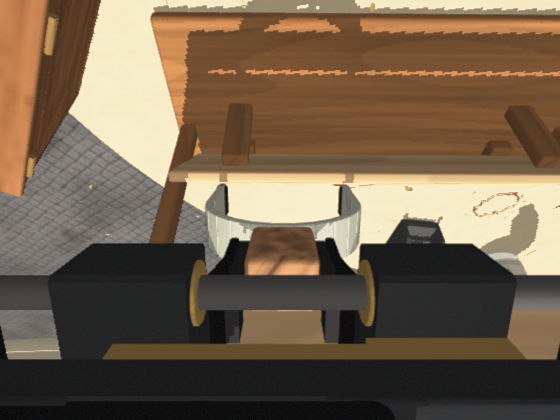

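>>> {"op": "servo_tool", "data": {
  "moves": "-0.002 0 -0.014 0 0 0 1; -0.002 0 -0.015 0 0 0 1; -0.001 0 -0.015 0 0.04 0 1; 0 0 -0.012 0 0.09 0 1; 0 0 -0.012 0 0.11 0 1; 0 0 -0.014 0 0.11 0 1; 0 0 -0.018 0 0.11 0 1; 0 0 -0.02 0 0.11 0 1; 0 0 0 0 0 0 1"
}}

```text
time_s: 18.97
tool_pos: [0.4393, -0.3049, 0.2952]
tool_rot: [179.5, 16.8, 173.7]
force: [0.8, 0.2, 0.2]
grip_width: 0.0299
```

```bash
python3 rec.py; python3 - <<'E'
from go import *
go([([.47,-.22,.35],tool(5,-7)),([.49,.0,.37],tool(0,-10)),([.611,.1617,.35],tool(0,-12.3))],1,n=[4,6,6])
E
```

```text
[ 25.7   -7.96  11.14 106.2   -7.98  67.54 122.83] [ 0.4393 -0.3049  0.2952] [179.48  16.78 173.68] [0.8 0.2 0.2]
16
-0.009 0.022 -0.011 0.006 0.103 0.006 1; -0.008 0.022 -0.012 0.006 0.103 0.006 1; -0.008 0.022 -0.012 0.006 0.103 0.006 1; -0.007 0.022 -0.013 0.006 0.103 0.006 1; 0.001 0.037 -0.003 0.001 0.029 0.017 1; 0.001 0.037 -0.003 0.001 0.029 0.017 1; 0.002 0.037 -0.003 0.001 0.029 0.017 1; 0.002 0.037 -0.003 0.001 0.029 0.017 1; 0.002 0.037 -0.003 0.001 0.029 0.017 1; 0.003 0.037 -0.003 0.001 0.029 0.017 1; -0.015 0.03 0.003 0 0 0.013 1; -0.015 0.03 0.003 0 0 0.013 1; -0.015 0.03 0.003 0 0 0.013 1; -0.015 0.03 0.003 0 0 0.013 1; -0.014 0.03 0.003 0 0 0.013 1; -0.014 0.031 0.003 0 0 0.013 1
```

>>> {"op": "servo_tool", "data": {
  "moves": "-0.009 0.022 -0.011 0.006 0.103 0.006 1; -0.008 0.022 -0.012 0.006 0.103 0.006 1; -0.008 0.022 -0.012 0.006 0.103 0.006 1; -0.007 0.022 -0.013 0.006 0.1 0.006 1; 0.001 0.037 -0.003 0.001 0.029 0.017 1; 0.001 0.037 -0.003 0.001 0.029 0.017 1; 0.002 0.037 -0.003 0.001 0.029 0.017 1; 0.002 0.037 -0.003 0.001 0.029 0.017 1; 0.002 0.037 -0.003 0.001 0.029 0.017 1; 0.003 0.037 -0.003 0.001 0.029 0.017 1; -0.015 0.03 0.003 0 0 0.013 1; -0.015 0.03 0.003 0 0 0.013 1; -0.015 0.03 0.003 0 0 0.013 1; -0.015 0.02 0.003 0 0 0.013 1; -0.01 0.01 0 0 0 0.01 1; 0 0 0 0 0 0 1; 0 0 0 0 0 0 1"
}}

```text
time_s: 20.38
tool_pos: [0.587, 0.1356, 0.3234]
tool_rot: [178.7, -2.4, 169.0]
force: [-0.3, -0.7, -0.9]
grip_width: 0.0297
```

```bash
python3 rec.py; python3 - <<'E'
from go import *
go([([.611,.1617,.33],tool(0,-12.3))],1,n=[4])
E
```

```text
[ -0.23  13.23 -17.1   79.95   1.59  88.91  61.98] [0.587  0.1356 0.3234] [178.71  -2.41 169.02] [-0.3 -0.7 -0.9]
4
-0.005 0.008 -0.002 0.011 -0.021 0.011 1; -0.005 0.008 -0.002 0.011 -0.021 0.011 1; -0.005 0.008 -0.002 0.011 -0.021 0.011 1; -0.004 0.008 -0.002 0.011 -0.021 0.011 1
```

>>> {"op": "servo_tool", "data": {
  "moves": "-0.005 0.008 -0.002 0.011 -0.021 0.01 1; -0.005 0.008 -0.002 0.011 -0.021 0.01 1; -0.005 0.007 -0.002 0.011 -0.021 0.01 1; -0.004 0.006 -0.002 0.008 -0.015 0.008 1; 0 0 0 0 0 0 1; 0 0 0 0 0 0 1"
}}

```text
time_s: 20.88
tool_pos: [0.6128, 0.1601, 0.3304]
tool_rot: [-179.9, -0.0, 167.7]
force: [0.4, -0.0, -1.6]
grip_width: 0.0298
```

```bash
python3 snap.py w13; python3 - <<'E'
from go import *
go([([.6114,.1617,.28],tool(0,-12.3))],1,n=[3])
E
```

```text
20.8833 [0.61282242 0.16007499 0.33036808] [-1.79941467e+02 -4.95678791e-02  1.67651399e+02] [ -3.34337051  15.86527136 -17.57818705  76.02270955   4.7592555
  88.89535787  57.26235101] [ 0.44708445 -0.04133716 -1.6138801 ] 0.029823524480603377
3
0.001 0 0.017 -0 -0.001 -0 1; 0.001 0 0.017 -0 -0.001 -0 1; 0.001 0 0.017 -0 -0.001 -0 1
```

View pics/w13.png

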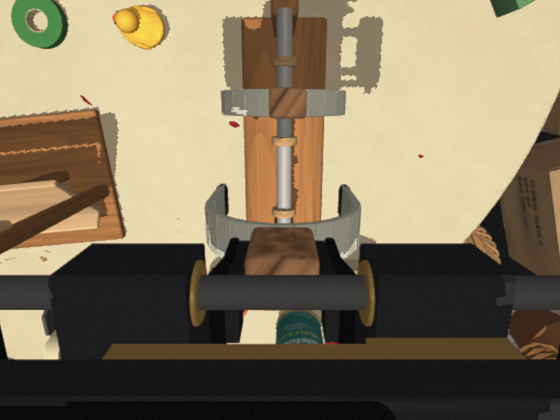

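>>> {"op": "servo_tool", "data": {
  "moves": "0 0.001 0.017 0 0 0 1; 0 0.001 0.017 0 0 0 1; 0 0 0.017 0 0 0 1; 0 0 0.015 0 0 0 1; 0 0 0.015 0 0 0 1; 0 0 0 0 0 0 1; 0 0 0 0 0 0 1"
}}

```text
time_s: 21.52
tool_pos: [0.614, 0.1592, 0.2506]
tool_rot: [180.0, 0.3, 167.4]
force: [0.4, 0.5, -0.6]
grip_width: 0.0299
```

```bash
python3 snap.py w14; python3 - <<'E'
from go import *
go([([.6124,.1615,.18],tool(0,-12.3))],1,n=[3])
E
```

```text
21.5167 [0.61395516 0.15918136 0.25056899] [179.97820004   0.3210028  167.43180739] [ -2.97698998  16.73727156 -17.51155804  83.94646216   5.20682383
  79.80871471  56.74374485] [ 0.44488869  0.50012856 -0.55051592] 0.02988774611959136
3
0.001 0.001 0.023 0 0.003 -0.003 1; 0.001 0.001 0.023 0 0.003 -0.003 1; 0.001 0.001 0.023 0 0.003 -0.003 1
```

View pics/w14.png

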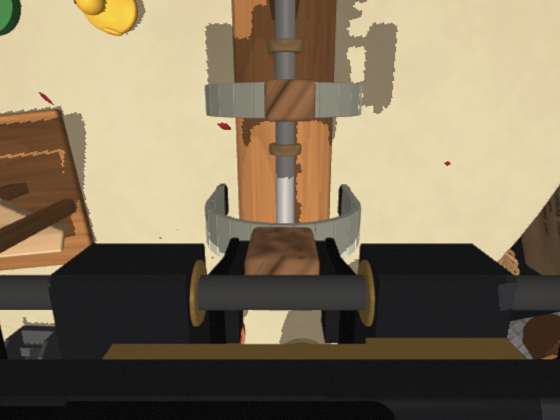

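>>> {"op": "servo_tool", "data": {
  "moves": "0 0.001 0.018 0 0.002 -0.002 1; 0 0.001 0.018 0 0.002 -0.002 1; 0 0.001 0.014 0 0.002 -0.002 1; 0 0 0.008 0 0 0 1; 0 0 0 0 0 0 1; 0 0 0 0 0 0 1"
}}

```text
time_s: 22.07
tool_pos: [0.6187, 0.1621, 0.198]
tool_rot: [179.7, 0.7, 167.5]
force: [-0.1, -0.5, -0.9]
grip_width: 0.0298
```

```bash
python3 rec.py; python3 - <<'E'
from go import *
go([([.6127,.1615,.164],tool(0,-12.3))],1,n=[3])
E
```

```text
[ -3.12  18.52 -17.46  87.77   5.85  73.83  56.22] [0.6187 0.1621 0.198 ] [179.72   0.72 167.5 ] [-0.1 -0.5 -0.9]
3
0.002 -0.001 0.011 0.003 0.008 -0.002 1; 0.002 -0.001 0.011 0.003 0.008 -0.002 1; 0.002 -0.001 0.011 0.003 0.008 -0.002 1
```

>>> {"op": "servo_tool", "data": {
  "moves": "0.003 0 0.01 0.003 0.01 -0.002 1; 0.003 0 0.009 0.003 0.01 -0.002 1; 0.002 0 0.005 0.003 0.006 -0.002 1; 0 0 0 0 0 0 1; 0 0 0 0 0 0 1"
}}

```text
time_s: 22.48
tool_pos: [0.6115, 0.1645, 0.1742]
tool_rot: [179.9, 0.1, 167.7]
force: [0.6, -0.3, -1.0]
grip_width: 0.0296
```

```bash
python3 rec.py; python3 - <<'E'
from go import *
go([([.6127,.1615,.164],tool(0,-12.3))],1,n=[2])
E
```

```text
[ -3.29  19.14 -17.56  89.79   5.95  71.88  55.91] [0.6115 0.1645 0.1742] [1.7992e+02 9.0000e-02 1.6769e+02] [ 0.6 -0.3 -1. ]
2
-0.001 -0.001 0.005 0.001 0.002 -0 1; -0.001 -0.001 0.005 0.001 0.002 -0 1
```

>>> {"op": "servo_tool", "data": {
  "moves": "-0.001 -0.002 0.004 0.001 0.002 0 1; 0 -0.001 0.003 0 0 0 1; 0 0 0.001 0 0 0 1; 0 0 0 0 0 0 1; 0 0 0 0 0 0 1"
}}

```text
time_s: 22.9
tool_pos: [0.6123, 0.1609, 0.1659]
tool_rot: [179.9, 0.1, 167.7]
force: [-0.1, -0.3, -0.3]
grip_width: 0.0299
```

```bash
python3 snap.py w15; python3 - <<'E'
from go import *
go([([.6127,.1615,.160],tool(0,-12.3))],1,n=[2])
E
```

```text
22.9 [0.61231749 0.16086986 0.16589928] [1.79934673e+02 7.90002625e-02 1.67674756e+02] [ -3.06659519  19.45514275 -17.42711873  90.34299399   6.04034846
  71.02816705  56.16051859] [-0.12228503 -0.26065448 -0.28182255] 0.02990828924103615
2
-0 0 0.003 0.001 0.002 -0 1; -0 0 0.003 0.001 0.002 -0 1
```

View pics/w15.png

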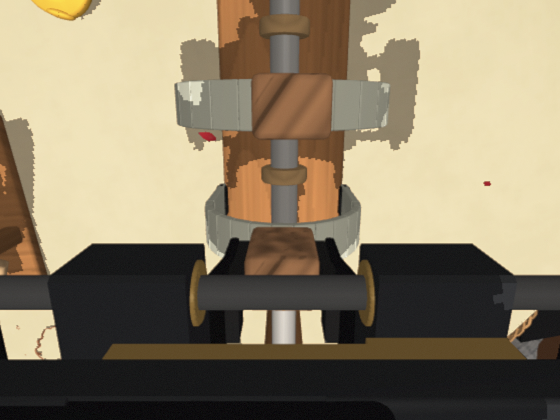

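>>> {"op": "servo_tool", "data": {
  "moves": "0 0.001 0.003 0 0 0 1; 0 0 0 0 0 0 1; 0 0 0.002 0 0 0 1; 0 0 0 0 0 0 1; 0 0 0 0 0 0 1"
}}

```text
time_s: 23.37
tool_pos: [0.6129, 0.1623, 0.161]
tool_rot: [179.9, 0.1, 167.7]
force: [-0.5, -0.2, -0.4]
grip_width: 0.03
```

>>> {"op": "servo_tool", "data": {
  "moves": "0 0 0.002 0 0 0 1; 0 0 0 0 0 0 1; 0 0 0 0 0 0 1"
}}

```text
time_s: 23.62
tool_pos: [0.6135, 0.1625, 0.1604]
tool_rot: [179.9, 0.2, 167.7]
force: [0.2, -0.1, -0.8]
grip_width: 0.0299
```

>>> {"op": "servo_tool", "data": {
  "moves": "0 0 0.002 0 0 0 1; 0 0 0.001 0 0 0 1; 0 0 0 0 0 0 1"
}}

```text
time_s: 23.87
tool_pos: [0.6138, 0.1626, 0.1603]
tool_rot: [179.8, 0.3, 167.7]
force: [0.8, -0.2, -0.0]
grip_width: 0.0297
```

In contact (z stays at 160 mm, as predicted). Release.

>>> {"op": "servo_tool", "data": {
  "moves": "0 0 0 0 0 0 0; 0 0 0 0 0 0 0; 0 0 0 0 0 0 0; 0 0 0 0 0 0 0; 0 0 0 0 0 0 -0.5; 0 0 0 0 0 0 -0.5; 0 0 0 0 0 0 -0.5; 0 0 -0.006 0 0 0 -0.5; 0 0 -0.012 0 0 0 -0.5; 0 0 -0.02 0 0 0 -0.5; 0 0 -0.03 0 0 0 -0.5; 0 0 -0.035 0 0 0 -0.5; 0 0 -0.035 0 0 0 -0.5; 0 0 -0.03 0 0 0 -0.5; 0 0 0 0 0 0 -0.5"
}}

```text
time_s: 25.12
tool_pos: [0.6112, 0.1619, 0.3386]
tool_rot: [179.9, 0.2, 167.7]
force: [-0.8, -0.8, 0.6]
grip_width: 0.0652
```

```bash
python3 snap.py w16; python3 - <<'E'
from h import *; from cell import env
for n in("top","scene"):
    c=env.read_camera(n); np.savez(n+"5.npz",**c); cv2.imwrite(f"pics/{n}5f.png",c["img"][:,:,::-1]); crop(c,*((150,90,90,130,4.5) if n=="top" else (235,140,120,90,6)),f"pics/{n}5.png")
E
```

```text
25.1167 [0.61116993 0.16188825 0.3385874 ] [179.87705418   0.18157079 167.70503366] [ -3.38295423  15.47766961 -17.70682047  75.58136292   4.65069662
  89.42335046  57.19042485] [-0.80886023 -0.84113576  0.62644967] 0.06515673095946323
```

View pics/w16.png

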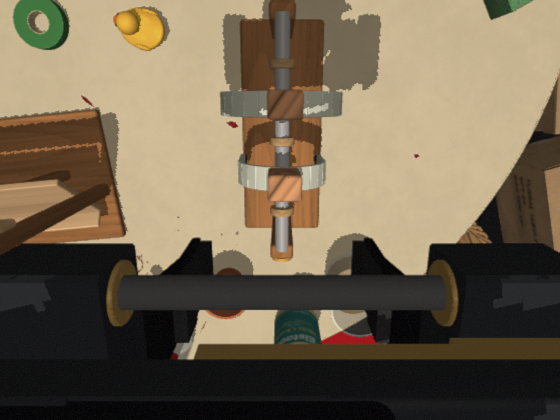

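View pics/scene5.png

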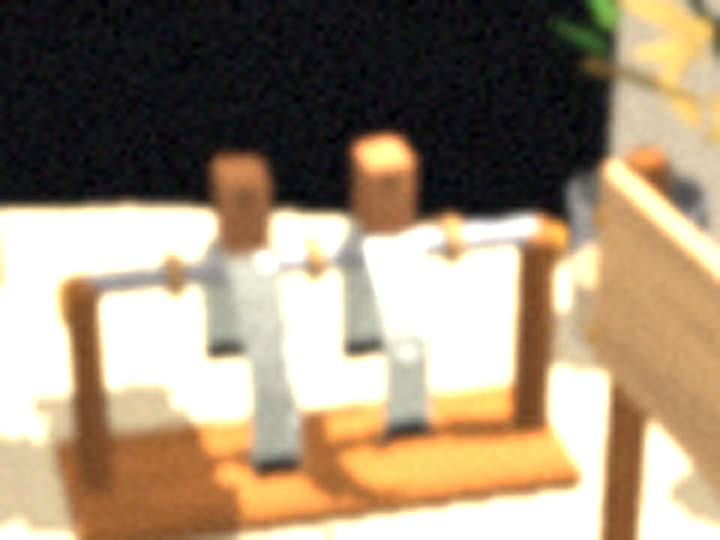

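View pics/top5f.png

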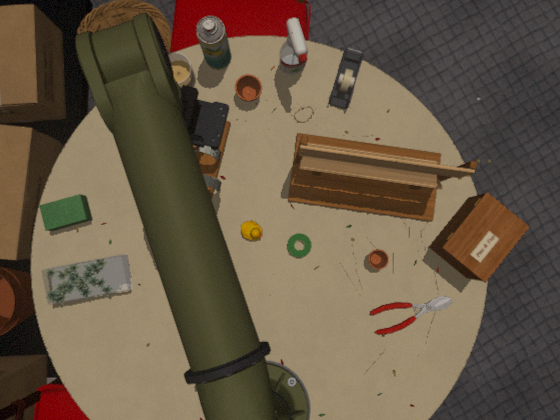

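```bash
python3 - <<'E'
from h import *
np.set_printoptions(precision=4,suppress=True)
c=load("w16"); P=cloud(c); F=R.from_euler("z",-12.3,degrees=True); O=np.array([.5772,.1692,0])
Q=F.inv().apply((P-O).reshape(-1,3))
for n,x in (("near",-.035),("far",.035)):
    m=(abs(Q[:,0]-x)<.03)&(abs(Q[:,1])<.03)&(Q[:,2]>.165)&(Q[:,2]<.19); q=Q[m]; 
    for _ in range(3):
        mu=q.mean(0); w=np.linalg.svd(q-mu,full_matrices=0)[2][2]; w*=np.sign(w[2]); d=(q-mu)@w; q=q[abs(d)<2.5*d.std()]
    print(n,len(q),mu,np.degrees([w[0],w[1]]),np.percentile(q[:,0],[2,98]),np.percentile(q[:,1],[2,98]))
    # strip/crown either side
    for s in (1,-1):
        m=(abs(Q[:,0]-x)<.03)&(s*Q[:,1]>.022)&(s*Q[:,1]<.075)&(Q[:,2]>.09)&(Q[:,2]<.16); q=Q[m]; print("  crown",s,len(q),q.mean(0),np.percentile(q[:,0],[2,98]), (s*q[:,1]).max())
crop(c,200,80,160,150,4,"pics/w16c.png")
E
```

```text
near 1033 [-0.0345  0.0025  0.1771] [-0.2374  1.9748] [-0.0455 -0.0235] [-0.0118  0.0165]
  crown 1 904 [-0.0346  0.04    0.1205] [-0.0459 -0.0232] 0.06172297587132808
  crown -1 964 [-0.0346 -0.041   0.1213] [-0.0458 -0.0231] 0.0638361777687377
far 890 [0.0351 0.0026 0.1769] [-1.0425  2.0572] [0.0243 0.047 ] [-0.0116  0.0168]
  crown 1 508 [0.0349 0.0331 0.1215] [0.0239 0.047 ] 0.04608259122728777
  crown -1 521 [ 0.0348 -0.0335  0.1216] [0.0236 0.0468] 0.046510299737210284
```

View pics/w16c.png

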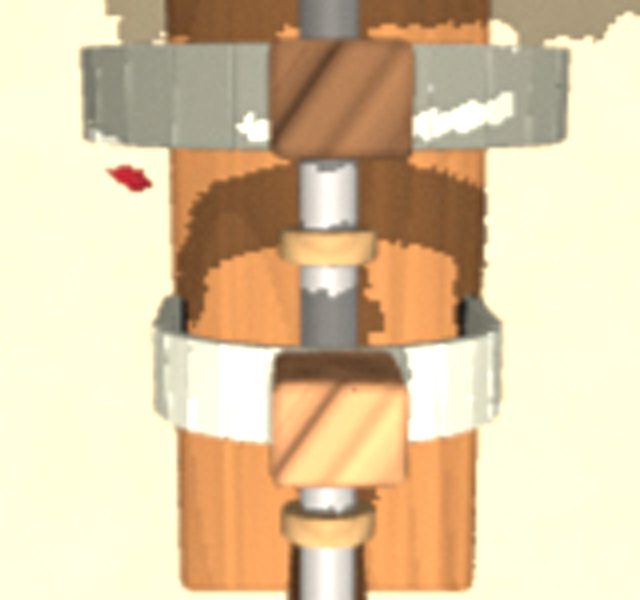

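```bash
python3 - <<'E'
from cell import env
o=env.get_obs(); print(o["time_s"],o["force"]); print(env.sign_off())
E
```

```text
25.2667 [-0.22458773  0.36544697 -0.48903819]
the job is handed in; nothing more can be done
None
```

Both frames are hanging on the rail, the wide one in the near bay and the narrow one in the far bay, hung in that order. I handed the job in at 25.3 s, well under the 64 s limit.

- **Position:** in the last wrist depth picture the two blocks sit 34.5 mm before and 35.1 mm beyond the middle collar. The bay centres are at 35 mm, so each frame is about centred between its collars. The legs are on either side of the bar.
- **Height and tilt:** both block tops are at about 177 mm, which is what a crown resting on the bar should give. The block tops measured up to 2 degrees off level. Both block tops also read about 2.5 mm to one side of my rail estimate; the crown sides read about symmetric.
- **Clearance:** the open gripper was about 150 mm above the frames at the end. I noticed no contact with the stand or anything else. The duck and the stem tape looked undisturbed in the last pictures, and so did the small pot. That was by eye, not measured.
- **What differed from the plan:** the arm could not pull the wide frame the full 150 mm out at 35 degrees because joint 2 was near its limit. I pulled it about 70 mm along its own axis, moved it slightly away from the board, then reduced the lean while withdrawing. The narrow frame went out the same way, but farther before I reduced the lean.
- **Closest joint readings:** joint 2 reached -17.25 degrees (limit -17.29), and joint 7 reached 151.9 degrees (limit 154.24).

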